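# Press a flow cell's end cap home in the bench ratchet clamp

### The arm

A 6-joint arm with a two-finger parallel gripper is mounted at the origin on a cart in front of the work surface, level with it; the furniture and walls round the work are solid. World frame = base frame: x ahead of the robot, y to its left, z up, the work surface at z = 0. Lengths are in mm, angles in rad, forces in N, time in s.
With the tool pointing down it reaches from about 350 to 925 mm from the base axis. Payload 6.4 kg.
Tool frame: the origin (TCP) lies at the very end of the fingers, on their centre line; the grasp point (between the pads) lies 19 mm behind it; z points along the fingers, y is the direction in which the jaws open and shut (so a half turn about z gives the same grasp; the last joint's range is limited). The gripper opens to 94 mm and grips with 3 to 60 N. Pads are 16 mm wide; open, the fingers measure 119 mm over their backs; the gripper's body (75 mm by 177 mm) begins 78 mm behind the grasp point.
Start: joints at [1.103, 0.245, 1.558, -0, 1.339, -0.174], TCP at [188.231, 622.16, 205.455] pointing down, gripper open.
Joint ranges: [-3.13, 3.13], [-1.02, 2.26], [0.13, 2.54], [-0.95, 4.09], [0.21, 2.88], [-2.74, 2.74]. Speed limits (rad/s): [2.57, 2.57, 3.14, 3.14, 3.14, 3.14].

### API

Orientations are given as a unit quaternion [w, x, y, z].
In Python, from station import manip gives the robot as it stands.
- The arm moves only by the tool send_rows, never from a script. Its argument "steps" is text: rows parted by semicolons, each of 6 numbers parted by spaces: the shift along the world's x, y, z in m, then the turn, a rotation vector about the world's x, y, z in degrees. In form: x y z rx ry rz; .... A call has 1 to 20 rows; each row shifts and turns the commanded pose from where the row before left it; what a row does not reach is not made up. A row lasts 1/12 s, in which the tool goes at most 41.7 mm and 7.16 degrees, less where a joint would pass 70% of its speed; a pose out of reach is approached as far as the arm can. A call with a gripper value outside its range is refused whole. "gripper" is the finger opening in m, from 0 to 0.094, set as the call begins (left out, the last holds). The fingers move at their own pace and stop on an object; the grip force is fixed at half the most. Time passes only in rows, so rows that do not move let the fingers close. It gives the time, the measured TCP pose, the force and the opening at its end, in the units of the state.
- manip.state(): the state, without advancing time (a new reading comes with each control period).
- manip.camera(name): name is "scene" or "top" or "wrist"; returns the picture (480x640x3 uint8, red, green, blue); there is no depth.
- manip.get_calibration(name): a dict with "intrinsics" (3x3 intrinsics, pixels), "R" (3x3) and "t" (3): a world point X has camera coordinates R X + t. Camera axes: x right, y down, z forward; pixel columns grow to the right and rows downward; lengths in mm; the calibration is good to about 2 mm. A picture is of the moment at which its call begins: read the wrist's pose just before it. get_calibration takes no time and is no camera call; for the wrist camera it gives the pose at the moment of the call.
- manip.sign_off(): hands the job in, once; it reports no verdict.
The state is a dict: "time": time; "joint_positions": joint angles; "qd": joint speeds; "effort": joint torques, N m; "position": TCP position; "orientation": TCP orientation; "contact_force": force on the tool from outside, world axes, zero at the start; "torque": the same for the moment, N m; "gripper_width": finger opening in mm.
Only numpy, scipy, OpenCV 4.12 (cv2) and the standard library are available. Lean on these libraries where they do the work, as an engineer would, in place of code of your own. Each camera call takes 0.05 s, during which the arm holds its last target.

### The job

Press the end cap of the open flow cell home: lay the cell in the clamp's bed with its cap towards the moving jaw, then pump the trigger until the jaw has pushed the cap fully onto the body. Feel for it: go easy once the trigger goes solid, a hard pull then cracks the cell. Finally press the release tab until the jaw has sprung fully back, leaving the cell lying free in the bed, and leave everything else where it is.

Things in the scene. Friction and masses are not known exactly. Their poses are not given: they have to be found in the camera images.
- cell: Open flow cell: grey block 70 long (x) x 44 wide x 44 mm high, about 0.25 kg, white square end cap standing 10-14 mm off its -x end, two hose barbs 13 mm high on top. Origin: centre of the body's underside; x points away from the cap, z up. Grip it across the 44 mm (along y), clear of the cap, fingertips 18 mm or more above its underside so they clear the rails of the bed.
- cell_cap_face (a point): Centre of the outer face of that cap (44x44x8 mm, on a round spigot with two black seal rings), 22 mm above the cell's underside: 57 to 53 mm from the cell's origin along its -x at the start, 43 mm when home.
- cell_cap (a joint): How far the cap has been pushed in, m: 0 to 0.004 at the start, 0.014 when home against the body. The seals resist with about 30 N; the cap stays where it is pushed.
- done_cell: Finished flow cell of the same make, cap already home (78 mm long in all). Not to be used or moved. The two cells lie on the robot's side of the clamp in either order.
- clamp: Ratchet bar clamp on a fixed steel base 352x112x12 mm. Origin: underside of the base near its middle; x is the way the jaw advances, z up. From -x to +x: release tab, upright black fixed grip, trigger lever with crossbar, moving jaw, bed, fixed anvil. A toothed bar at z 0.040 carries the jaw through the grey housing (x -0.137 to -0.015, top z 0.088). Here 'clamp frame' means this frame.
- bed (a point): Middle of the bed's floor, clamp frame (0.135, 0, 0.018): the cell's origin lies here when its back end touches the anvil, its x along the clamp's x. Guide rails 53 mm apart, x 0.094 to 0.168, stand 11 mm over the floor and flare outwards at the top. The cell may lie up to 15 mm short of the anvil: the jaw pushes it along.
- anvil (a point): Middle of the anvil's face, clamp frame (0.170, 0, 0.040). The anvil is 70 mm wide, 16 thick, top at z 0.070.
- jaw_face (a point): Centre of the face of the moving jaw (34x34 mm rubber pad), clamp frame (0.035, 0, 0.040) when fully back. Do not push the jaw or its bar by hand.
- jaw (a joint): Advance of the jaw, m: 0 fully back, 0.070 at most. Held by a ratchet with 5 mm teeth against a return spring (4 to 7 N). At the start 0 to 0.015. A full pull of the trigger moves it 11 to 12 mm, then it settles back to the last tooth (10 mm gained). With a cell against the anvil and its cap home the jaw touches the cap at 0.057.
- trigger_bar (a point): Centre of the trigger's crossbar: black, 16 mm thick, 34 long (along clamp y), at rest at clamp frame (-0.0235, 0, 0.151). Push it from its jaw side towards the grip (clamp -x), shut fingertips about 15 mm below its centre, by up to 37 mm: 4 to 7 N while the jaw runs free, 15 to 20 N while the cap goes in. It springs back. Cap home: it goes solid before the end of its swing.
- trigger_axle (a point): Axle of the trigger lever, clamp frame (-0.042, 0, 0.075), 76 mm below the crossbar, which keeps its height within 3 mm. On a solid trigger each newton at the crossbar puts 3 N on the cell; more than about 40 N at the crossbar crushes it. At the end of its swing the lever also meets a hard stop, which loads nothing else. As it swings the bar also rubs the fingers upwards, up to half its push.
- grip (a point): Top of the fixed grip behind the crossbar, 20 mm thick along x, 30 wide, clamp frame (-0.079, 0, 0.170).
- release_tab (a point): Top centre of the ribbed thumb tab, 28x28 mm, clamp frame (-0.126, 0, 0.101). With the trigger let go, pressing it down 5 mm or more (stop at 7; 2 to 5 N, up to 12 N if the jaw is under load) lifts the ratchet's pawls and the spring takes the jaw back within a second. Let go too soon, it catches on a tooth on the way.
- timer: Small white digital timer, 66x62x18 mm, behind the clamp. Bystander.
- eraser: Eraser in a card sleeve, 46x21x13 mm, behind the clamp. Bystander.
- screwdriver: Small screwdriver, 188 mm, behind the clamp. Bystander.

How it is judged:
By the outcome, as a careful person would: the job done as asked, in the order asked, and still so for the second after the job is handed in, with the robot touching nothing.
It also fails if it takes over 64 s, if anything falls off the work surface, if the arm or the gripper's body presses on something with over 40 N, if the wrist force passes 120 N, or if a joint passes its speed limit or range.

## Working session

There is one attempt and no reset: what is moved stays moved. The work goes in short steps, Python scripts to look and compute and a tool call to move; the robot and the scene stay as the last step left them, time stands still between calls to the robot, and variables do not carry over. Pictures are saved under pics/ and viewed, and the job is handed in when it is done.

Besides the shell and the picture viewer there is one more tool, called after ">>>" by a JSON object that holds its "name" and its "arguments". send_rows: Moves the arm, as the interface text tells. Its arguments: {"type":"object","properties":{"steps":{"type":"string"},"gripper":{"type":"number"}},"required":["steps"]}

```bash
mkdir -p pics; ls
python3 - <<'E'
from station import manip
import cv2
print(manip.state())
for n in ("scene","top","wrist"):
    c=manip.get_calibration(n);print(n,c)
    im=manip.camera(n);cv2.imwrite(f"pics/{n}0.png",im[:,:,::-1])
E
```

```text
pics
{'time': 0.0, 'joint_positions': array([ 1.10291143e+00,  2.45785000e-01,  1.55897470e+00, -3.24872614e-05,
        1.33870027e+00, -1.74065408e-01]), 'qd': array([9.18740900e-04, 9.60686649e-05, 8.75093638e-05, 1.24199467e-03,
       1.26744173e-03, 3.07132222e-04]), 'effort': array([-5.00069636e-04, -4.15829945e+01, -3.14605665e+01,  6.84473547e-02,
        3.31053045e-02, -1.63755744e-04]), 'position': array([187.95886224, 621.61702961, 204.38509267]), 'orientation': array([-2.79564622e-04,  1.46378094e-01,  9.89228276e-01, -8.90961704e-04]), 'contact_force': array([ 0.98770746, -0.6067063 ,  0.1071412 ]), 'torque': array([-0.00912526, -0.04777795,  0.01162527]), 'gripper_width': 93.77744476702995}
scene {'intrinsics': array([[450.03871737,   0.        , 326.95952307],
       [  0.        , 450.03871737, 236.72622169],
       [  0.        ,   0.        ,   1.        ]]), 'R': array([[ 0.82565531, -0.56405763,  0.01150195],
       [-0.42050245, -0.62885833, -0.65399915],
       [ 0.37612631,  0.53514128, -0.75640784]]), 't': array([-603.35341081,  156.76244188,  855.90630304])}
top {'intrinsics': array([[611.2059042 ,   0.        , 321.76925725],
       [  0.        , 611.2059042 , 242.15957216],
       [  0.        ,   0.        ,   1.        ]]), 'R': array([[-2.55987134e-02, -9.99668458e-01, -2.77130583e-03],
       [-9.96532068e-01,  2.57377628e-02, -7.91290347e-02],
       [ 7.91741273e-02,  7.36093648e-04, -9.96860530e-01]]), 't': array([-235.81310673,  584.72137278,  984.91178292])}
wrist {'intrinsics': array([[388.48851937,   0.        , 315.78452777],
       [  0.        , 388.48851937, 234.18624708],
       [  0.        ,   0.        ,   1.        ]]), 'R': array([[ 0.29069981,  0.95681321, -0.0014492 ],
       [ 0.91697243, -0.27816219,  0.2859849 ],
       [ 0.27323102, -0.08446464, -0.95823303]]), 't': array([-648.2290656 ,  -27.52667265,  392.40969568])}
```

View pics/top0.png

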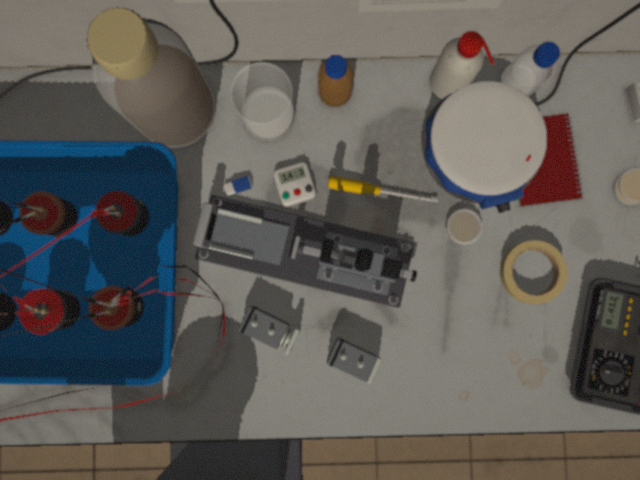

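View pics/scene0.png

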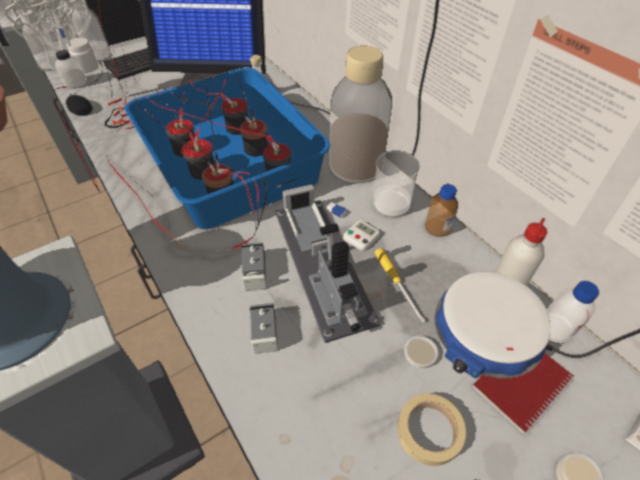

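View pics/wrist0.png

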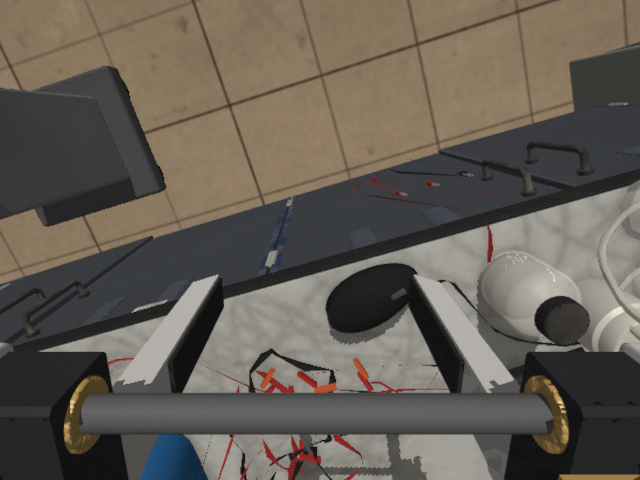

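Run:
```python
import cv2
im=cv2.imread("pics/top0.png")
cv2.imwrite("pics/topA.png",cv2.resize(im[185:310,185:435],None,fx=3.2,fy=3.2,interpolation=cv2.INTER_CUBIC))
cv2.imwrite("pics/topB.png",cv2.resize(im[290:390,230:390],None,fx=5,fy=5,interpolation=cv2.INTER_CUBIC))
im=cv2.imread("pics/scene0.png")
cv2.imwrite("pics/sceneA.png",cv2.resize(im[170:370,220:400],None,fx=3,fy=3,interpolation=cv2.INTER_CUBIC))
```

```text
(no output)
```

View pics/topA.png

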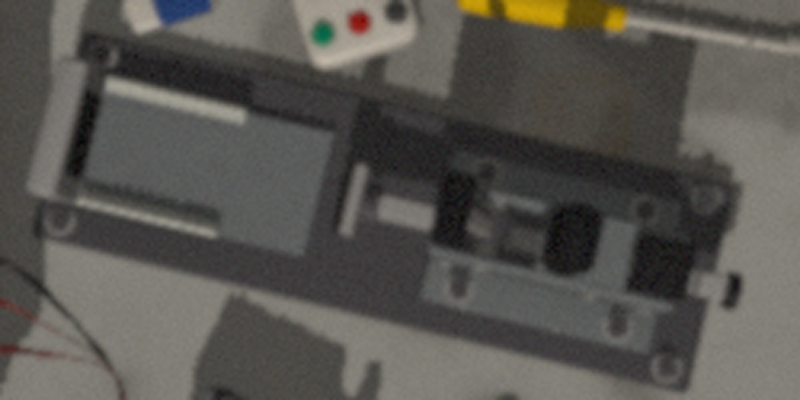

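View pics/topB.png

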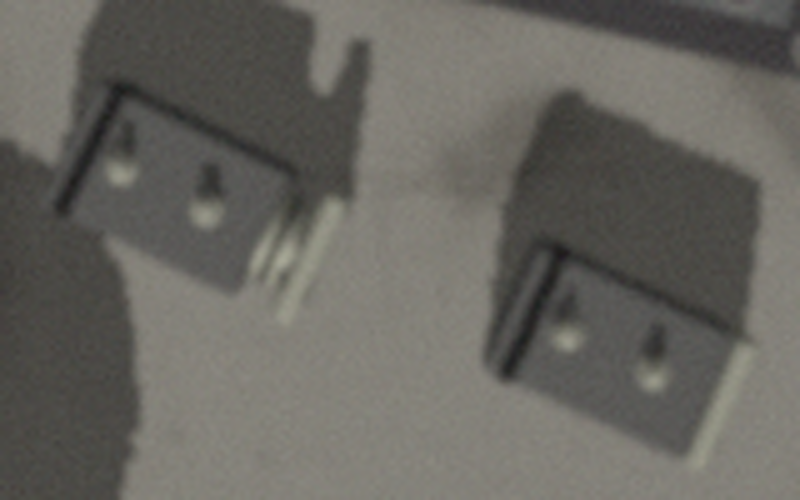

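View pics/sceneA.png

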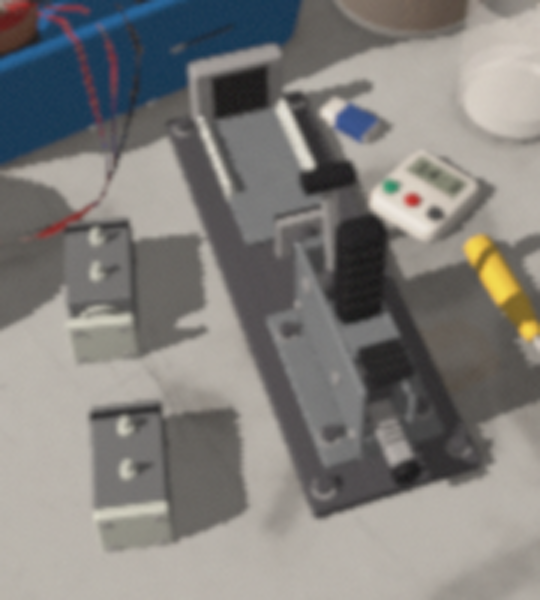

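```bash
cat > h.py <<'E'
from station import manip
import numpy as np
def ray(cal,p,z):
    K,R,t=np.array(cal["intrinsics"]),np.array(cal["R"]),np.array(cal["t"])
    c=-R.T@t; d=R.T@np.linalg.solve(K,[p[0],p[1],1.])
    return c+d*(z-c[2])/d[2]
def proj(cal,X):
    q=np.array(cal["R"])@np.array(X,float)+cal["t"]; q=np.array(cal["intrinsics"])@q; return q[:2]/q[2]
def rigid(L,W):
    L=np.array(L,float)[:,:2];W=np.array(W,float)[:,:2];l0,w0=L.mean(0),W.mean(0)
    H=(L-l0).T@(W-w0);a=np.arctan2(H[0,1]-H[1,0],H[0,0]+H[1,1])
    R=np.array([[np.cos(a),-np.sin(a)],[np.sin(a),np.cos(a)]]);t=w0-R@l0
    return a,R,t,(L@R.T+t)-W
E
python3 - <<'E'
from h import *
cal=manip.get_calibration("top")
print("cam",-cal["R"].T@cal["t"])
A=lambda u,v:(185+u/3.2-.35,185+v/3.2-.35)
B=lambda u,v:(230+u/5-.4,290+v/5-.4)
P=[((170,35),70,A(92,62)),((170,-35),70,A(52,195)),((186,35),70,A(68,60)),((186,-35),70,A(30,190)),
((-126,0),101,A(665,262)),((-79,0),170,A(572,240)),((-23.5,0),159,A(456,211))]
L=[p[0] for p in P];W=[ray(cal,p[2],p[1]) for p in P]
a,R,t,e=rigid(L,W)
print("clamp yaw",np.degrees(a),"origin",t);print(np.round(e,1))
for n,p in dict(bTL=(85,32),bBL=(40,232),bTR=(740,185),bBR=(688,390)).items():
    w=ray(cal,A(*p),12); print(n,w.round(1),(R.T@(w[:2]-t)).round(1))
for n,(p,z) in dict(jawtop=((362,165),57),jawbot=((347,235),57)).items():
    w=ray(cal,A(*p),z); print(n,w.round(1),(R.T@(w[:2]-t)).round(1))
for nm,pts in dict(open=[(110,85),(55,210),(300,172),(238,295),(345,205),(285,325)],done=[(545,240),(488,375),(740,338),(685,460),(755,347),(697,470)]).items():
    w=[ray(cal,B(*p),44)[:2] for p in pts];print(nm,np.round(w,1).tolist())
    print([round(float(np.linalg.norm(w[i]-w[j])),1) for i,j in((0,1),(2,3),(4,5),(0,2),(1,3))], [np.degrees(np.arctan2(*(w[i]-w[j])[::-1])).round(1) for i,j in((0,2),(1,3),(0,1),(2,3),(4,5))])
E
```

```text
cam [ 498.67755601 -251.50933204 1027.43460923]
clamp yaw 75.17410880326676 origin [ 562.34788687 -236.07593185]
[[-67.6  18.4]
 [ 65.5 -19.9]
 [-64.8  22. ]
 [ 66.8 -15.2]
 [ -2.4  -0.9]
 [  1.5  -3.8]
 [  0.9  -0.6]]
bTL [664.1 -67.4  12. ] [189.1 -55.2]
bBL [559.7 -42.8  12. ] [186.2  52.1]
bTR [ 574.8 -407.5   12. ] [-162.5  -55.9]
bBR [ 469.4 -376.7   12. ] [-159.7   53.9]
jawtop [ 586.2 -212.8   57. ] [ 28.6 -17.1]
jawbot [ 551.5 -204.6   57. ] [27.7 18.5]
open [[476.2, -135.8], [437.0, -117.6], [447.0, -196.1], [408.6, -175.5], [436.2, -210.2], [398.8, -190.2]]
[43.3, 43.5, 42.4, 66.9, 64.4] [np.float64(64.1), np.float64(63.9), np.float64(-24.9), np.float64(-28.2), np.float64(-28.1)]
done [[423.5, -273.7], [381.5, -254.4], [391.1, -334.8], [353.3, -316.1], [388.1, -339.5], [350.1, -319.8]]
[46.2, 42.1, 42.8, 69.2, 67.9] [np.float64(62.0), np.float64(65.5), np.float64(-24.6), np.float64(-26.3), np.float64(-27.3)]
```

Run:
```python
from h import *
cal=manip.get_calibration("top")
A=lambda u,v:(185+u/3.2-.35,185+v/3.2-.35)
P=[((170,-35),70,A(92,62)),((170,35),70,A(52,195)),((186,-35),70,A(68,60)),((186,35),70,A(30,190)),
((-126,0),101,A(665,262)),((-79,0),170,A(572,240)),((-23.5,0),159,A(456,211))]
L=[p[0] for p in P];W=[ray(cal,p[2],p[1]) for p in P]
a,R,t,e=rigid(L,W)
print("clamp yaw",np.degrees(a),"origin",t);print(np.round(e,1))
for n,p in dict(bed=(135,0),bar=(-23.5,0),tab=(-126,0)).items(): print(n,R@p+t)
for n,(p,z) in dict(jawtop=((362,165),57),jawbot=((347,235),57),bTL=((85,32),12),bBL=((40,232),12),bTR=((740,185),12),bBR=((688,390),12)).items():
    w=ray(cal,A(*p),z); print(n,w.round(1),(R.T@(w[:2]-t)).round(1))
s=manip.state();from scipy.spatial.transform import Rotation as Ro
q=s["orientation"];print(Ro.from_quat(np.roll(q,-1)).as_matrix().round(3))
```

```text
clamp yaw 74.99408197482202 origin [ 562.1381731 -236.020069 ]
[[ 0.4  0.3]
 [-1.9 -2. ]
 [ 3.2  3.9]
 [-0.5  2.7]
 [-3.  -0.8]
 [ 1.  -3.7]
 [ 0.6 -0.5]]
bed [ 597.09221289 -105.62369212]
bar [ 556.05358099 -258.71869756]
tab [ 529.51440263 -357.72335408]
jawtop [ 586.2 -212.8   57. ] [ 28.7 -17.3]
jawbot [ 551.5 -204.6   57. ] [27.6 18.4]
bTL [664.1 -67.4  12. ] [189.3 -54.8]
bBL [559.7 -42.8  12. ] [186.   52.4]
bTR [ 574.8 -407.5   12. ] [-162.4  -56.6]
bBR [ 469.4 -376.7   12. ] [-159.9   53.2]
[[-0.957  0.29  -0.001]
 [ 0.29   0.957 -0.001]
 [ 0.    -0.001 -1.   ]]
```

>>> {"name": "send_rows", "arguments": {"steps": "0.0177 -0.031 0 0 0 -4.15;0.0177 -0.031 0 0 0 -4.15;0.0177 -0.031 0 0 0 -4.15;0.0177 -0.031 0 0 0 -4.15;0.0177 -0.031 0 0 0 -4.15;0.0177 -0.031 0 0 0 -4.15;0.0177 -0.031 0 0 0 -4.15;0.0177 -0.031 0 0 0 -4.15;0.0177 -0.031 0 0 0 -4.15;0.0177 -0.031 0 0 0 -4.15;0.0177 -0.031 0 0 0 -4.15;0.0177 -0.031 0 0 0 -4.15"}}

```text
time: 1.15
position: [401.0, 248.5, 205.4]
orientation: [0.0, 0.551, 0.835, 0.0]
contact_force: [0.7, -0.1, -1.0]
gripper_width: 93.9
```

>>> {"name": "send_rows", "arguments": {"steps": "0.0035 -0.034 0 0 0 -4.15;0.0035 -0.034 0 0 0 -4.15;0.0035 -0.034 0 0 0 -4.15;0.0035 -0.034 0 0 0 -4.15;0.0035 -0.034 0 0 0 -4.15;0.0035 -0.034 0 0 0 -4.15;0.0035 -0.034 0 0 0 -4.15;0.0035 -0.034 0 0 0 -4.15;0.0035 -0.034 0 0 0 -4.15;0.0035 -0.034 0 0 0 -4.15;0.0035 -0.034 -0.018 0 0 -4.15;0.0035 -0.034 -0.018 0 0 -4.15;0 0 0 0 0 0;0 0 0 0 0 0"}}

```text
time: 2.32
position: [441.7, -158.5, 168.1]
orientation: [-0.002, 0.851, 0.526, -0.001]
contact_force: [0.4, 0.6, 0.2]
gripper_width: 93.9
```

```bash
cat >> h.py <<'E'
import cv2
from scipy.spatial.transform import Rotation as Ro
def st():
    s=manip.state();M=Ro.from_quat(np.roll(s["orientation"],-1)).as_matrix()
    print("t",round(s["time"],2),"p",s["position"].round(1),"yawy",np.degrees(np.arctan2(M[1,1],M[0,1])).round(2),"z",M[:,2].round(3),"F",np.round(s["contact_force"],1),"w",round(s["gripper_width"],1),"q",np.round(s["joint_positions"],2))
def snap(n,f):
    cal=manip.get_calibration(n);im=manip.camera(n)[:,:,::-1];cv2.imwrite("pics/"+f,im);np.savez("pics/"+f+".npz",**cal);return cal,im
E
python3 - <<'E'
from h import *
st();snap("wrist","w1.png")
E
```

```text
t 2.32 p [ 441.7 -158.5  168.1] yawy -26.58 z [-0.003  0.002 -1.   ] F [0.4 0.6 0.2] w 93.9 q [-0.59 -0.15  2.04  0.    1.26 -0.12]
```

View pics/w1.png

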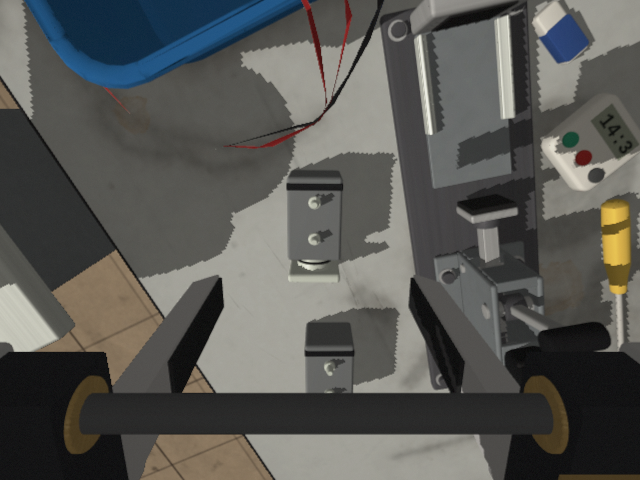

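Run:
```python
from h import *
im=cv2.imread("pics/w1.png")
cv2.imwrite("pics/w1c.png",cv2.resize(im[155:295,270:360],None,fx=5,fy=4.2,interpolation=cv2.INTER_CUBIC)if 0 else cv2.resize(im[155:295,270:360],None,fx=4.2,fy=4.2,interpolation=cv2.INTER_CUBIC))
cv2.imwrite("pics/w1d.png",cv2.resize(im[0:200,380:560],None,fx=3,fy=3,interpolation=cv2.INTER_CUBIC))
```

```text
(no output)
```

View pics/w1c.png

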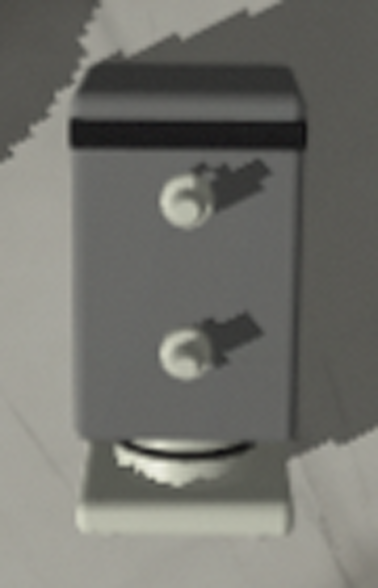

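View pics/w1d.png

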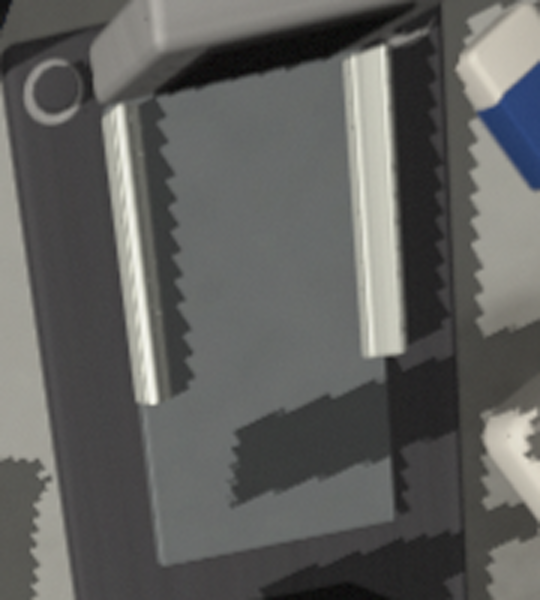

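Run:
```python
from h import *
cal=dict(np.load("pics/w1.png.npz"))
C=lambda u,v:(270+u/4.2-.4,155+v/4.2-.4); D=lambda u,v:(380+u/3-.33,v/3-.33)
W={}
for n,(p,z) in dict(bl=(C(72,108),44),br=(C(302,108),44),fl=(C(78,438),44),fr=(C(291,438),44),capbl=(C(80,507),44),capbr=(C(290,507),44),backbl=(C(92,64),0),backbr=(C(292,66),0)).items():
    W[n]=ray(cal,p,z);print(n,W[n].round(1))
f=(W["fl"]+W["fr"])/2;b=(W["bl"]+W["br"])/2;c=(W["capbl"]+W["capbr"])/2;b0=(W["backbl"]+W["backbr"])/2
print("len",np.linalg.norm(b-f),"wid",np.linalg.norm(W["fl"]-W["fr"]),np.linalg.norm(W["bl"]-W["br"]),"yaw axis",np.degrees(np.arctan2(*(b-f)[1::-1])),"front edge",np.degrees(np.arctan2(*(W["fr"]-W["fl"])[1::-1])), np.degrees(np.arctan2(*(W["br"]-W["bl"])[1::-1])))
print("mid",(f+b)/2,"b0",b0,"cap",c,np.linalg.norm(c-(f+b)/2))
for n,p in dict(floorL=D(163,563),floorR=D(393,520)).items(): print(n,ray(cal,p,18).round(1))
for n,p in dict(railLend=D(150,403),railRend=D(383,355),railLback=D(118,105),railRback=D(367,50)).items(): print(n,ray(cal,p,29).round(1))
a=np.radians(75);R=np.array([[np.cos(a),-np.sin(a)],[np.sin(a),np.cos(a)]]);t=np.array([562.1,-236])
for n,p,z in [("fL",D(163,563),18),("fR",D(393,520),18),("rLe",D(150,403),29),("rRe",D(383,355),29),("rLb",D(118,105),29),("rRb",D(367,50),29)]:
    print(n,(R.T@(ray(cal,p,z)[:2]-t)).round(1))
```

```text
bl [ 436.3 -115.2   44. ]
br [ 474.5 -134.3   44. ]
fl [ 406.8 -173.4   44. ]
fr [ 444.4 -192.2   44. ]
capbl [ 400.3 -186.6   44. ]
capbr [ 437.9 -205.4   44. ]
backbl [ 438.2 -113.3    0. ]
backbr [ 475.8 -132.6    0. ]
len 65.28716908683037 wid 42.0439052256562 42.75721488703366 yaw axis 62.85431167640696 front edge -26.541916805479193 -26.60053265100379
mid [ 440.48704134 -153.78630651   44.        ] b0 [ 457.01951797 -122.97817746    0.        ] cap [ 419.07651198 -195.99215208   44.        ] 47.32593546753484
floorL [ 541.9 -179.3   18. ]
floorR [ 604.  -196.8   18. ]
railLend [ 552.5 -134.9   29. ]
railRend [ 611.2 -150.8   29. ]
railLback [572.  -65.1  29. ]
railRback [630.6 -81.   29. ]
fL [49.6 34.2]
fR [ 48.7 -30.3]
rLe [95.2 35.5]
rRe [ 95.  -25.4]
rLb [167.6  34.7]
rRb [167.4 -26.1]
```

>>> {"name": "send_rows", "arguments": {"steps": "-0.0007 0.0042 -0.02 0 0 0;0 0 -0.03 0 0 0;0 0 -0.03 0 0 0;0 0 -0.03 0 0 0;0 0 -0.02 0 0 0;0 0 -0.01 0 0 0;0 0 -0.006 0 0 0;0 0 0 0 0 0"}}

```text
time: 3.03
position: [442.1, -152.9, 23.5]
orientation: [-0.0, 0.85, 0.527, -0.0]
contact_force: [0.7, -0.3, -0.2]
gripper_width: 94.1
```

>>> {"name": "send_rows", "arguments": {"steps": "0 0 0 0 0 0;0 0 0 0 0 0;0 0 0 0 0 0;0 0 0 0 0 0;0 0 0 0 0 0;0 0 0 0 0 0;0 0 0 0 0 0;0 0 0 0 0 0", "gripper": 0.03}}

```text
time: 3.7
position: [442.0, -153.7, 23.5]
orientation: [0.0, 0.85, 0.527, 0.0]
contact_force: [2.1, -0.1, 0.9]
gripper_width: 44.2
```

>>> {"name": "send_rows", "arguments": {"steps": "0 0 0.01 0 0 0;0 0 0.03 0 0 0;0 0 0.03 0 0 0;0 0 0.03 0 0 0;0.015 0.004 0.028 0 0 1.6;0.025 0.007 0 0 0 2;0.025 0.007 0 0 0 2;0.025 0.007 0 0 0 2;0.025 0.007 0 0 0 2;0.025 0.007 0 0 0 2;0.011 0.003 0 0 0 0;0 0 0 0 0 0;0 0 0 0 0 0;0 0 0 0 0 0"}}

```text
time: 4.87
position: [591.8, -111.6, 151.1]
orientation: [-0.001, 0.793, 0.61, -0.0]
contact_force: [-0.0, 0.1, -2.9]
gripper_width: 43.5
```

Run:
```python
from h import *
st();snap("wrist","w2.png");snap("top","t2.png")
im=cv2.imread("pics/t2.png");cv2.imwrite("pics/t2c.png",cv2.resize(im[160:320,185:435],None,fx=3.2,fy=3.2,interpolation=cv2.INTER_CUBIC))
```

```text
t 4.87 p [ 591.8 -111.6  151.1] yawy -14.85 z [-0.002  0.    -1.   ] F [-0.   0.1 -2.9] w 43.5 q [-0.37  0.19  1.73 -0.    1.23 -0.12]
```

View pics/w2.png

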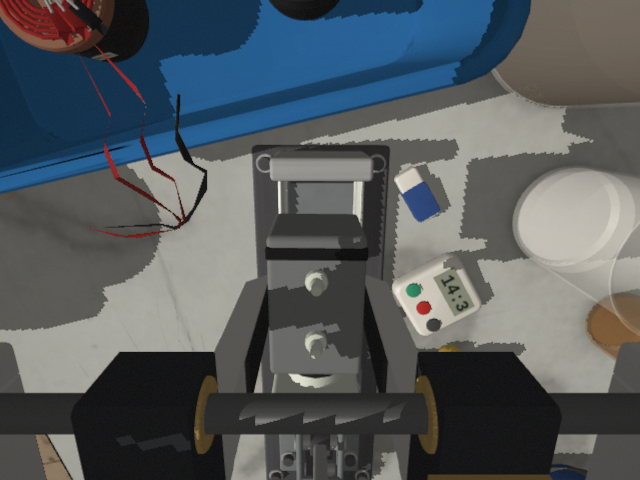

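View pics/t2c.png

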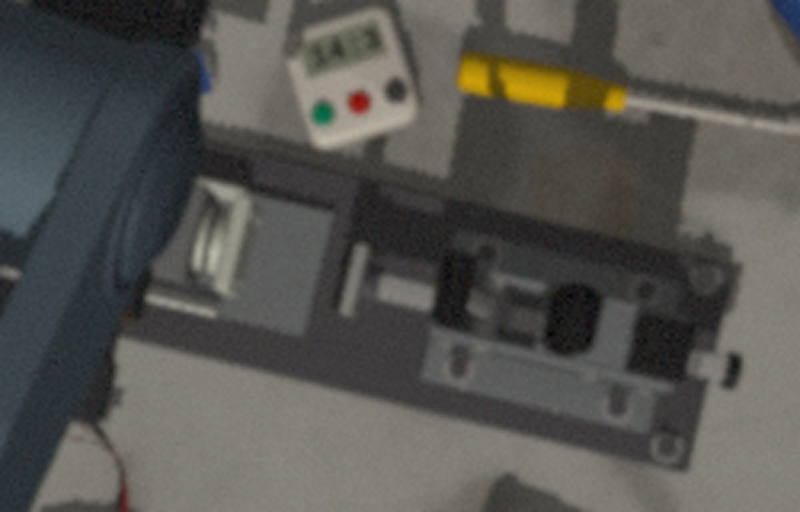

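Run:
```python
import cv2
im=cv2.imread("pics/w2.png");cv2.imwrite("pics/w2c.png",cv2.resize(im[140:280,245:400],None,fx=4.2,fy=4.2,interpolation=cv2.INTER_CUBIC))
```

```text
(no output)
```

View pics/w2c.png

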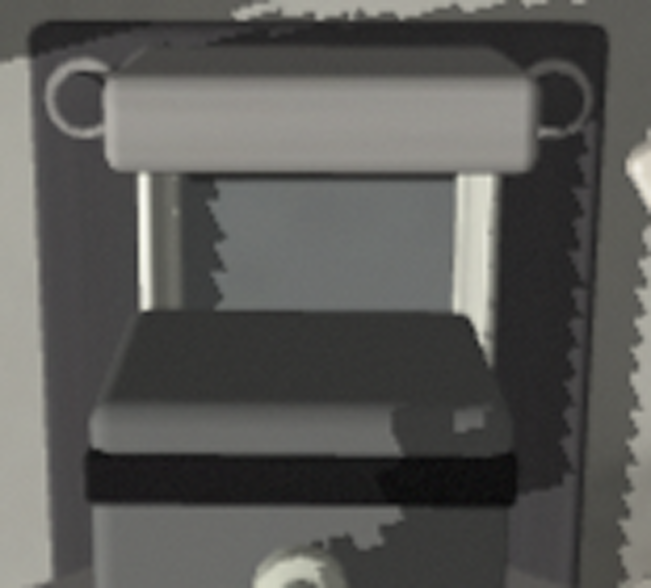

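Run:
```python
from h import *
cal=dict(np.load("pics/w2.png.npz"))
C=lambda u,v:(245+u/4.2-.4,140+v/4.2-.4)
a=np.radians(75);R=np.array([[np.cos(a),-np.sin(a)],[np.sin(a),np.cos(a)]]);t=np.array([562.1,-236])
for n,p,z in [("anvFL",(106,170),70),("anvFR",(538,172),70),("anvBL",(106,75),70),("anvBR",(540,78),70),("baseL",(30,26),12),("baseR",(607,28),12),("cellbL",(137,314),127.5),("cellbR",(470,316),127.5),("cellTL",(90,415),171.5),("cellTR",(512,415),171.5)]:
    w=ray(cal,C(*p),z);print(n,w.round(1),(R.T@(w[:2]-t)).round(1))
print("tcp",R.T@(np.array([591.8,-111.6])-t))
```

```text
anvFL [571.8 -61.4  70. ] [171.1  35.8]
anvFR [638.3 -79.4  70. ] [170.9 -33.1]
anvBL [576.2 -47.2  70. ] [186.1  35.3]
anvBR [641.8 -65.1  70. ] [185.7 -32.8]
baseL [556.7 -38.3  12. ] [189.6  56.4]
baseR [662.7 -66.9  12. ] [189.4 -53.4]
cellbL [579.4 -73.3 127.5] [161.6  25.4]
cellbR [620.3 -84.4 127.5] [161.5 -17. ]
cellTL [579.  -72.9 171.5] [161.9  25.9]
cellTR [620.4 -83.9 171.5] [162.  -16.9]
tcp [127.84809843   3.50909217]
```

>>> {"name": "send_rows", "arguments": {"steps": "0.0026 -0.0007 -0.02 0 0 0;0 0 -0.03 0 0 0;0 0 -0.025 0 0 0;0 0 -0.012 0 0 0;0 0 -0.008 0 0 0;0 0 -0.005 0 0 0;0 0 -0.004 0 0 0;0 0 0 0 0 0;0 0 0 0 0 0"}}

```text
time: 5.72
position: [596.3, -112.7, 48.6]
orientation: [0.001, 0.792, 0.61, 0.0]
contact_force: [-0.6, 0.3, -3.3]
gripper_width: 43.7
```

>>> {"name": "send_rows", "arguments": {"steps": "-0.001 0.0003 -0.003 0 0 0;0 0 -0.002 0 0 0;0 0 -0.0015 0 0 0;0 0 0 0 0 0"}}

```text
time: 6.05
position: [594.8, -112.1, 41.5]
orientation: [0.0, 0.792, 0.61, 0.0]
contact_force: [-0.4, 0.0, 0.2]
gripper_width: 43.4
```

Run:
```python
from h import *
st();snap("wrist","w3.png");st()
```

```text
t 6.05 p [ 594.8 -112.1   41.5] yawy -14.83 z [ 0. -0. -1.] F [-0.4  0.   0.2] w 43.4 q [-0.37  0.34  1.77  0.    1.03 -0.11]
t 6.1 p [ 594.8 -112.1   41.5] yawy -14.83 z [ 0. -0. -1.] F [-1.   0.7  1.5] w 44.2 q [-0.37  0.34  1.77  0.    1.03 -0.11]
```

View pics/w3.png

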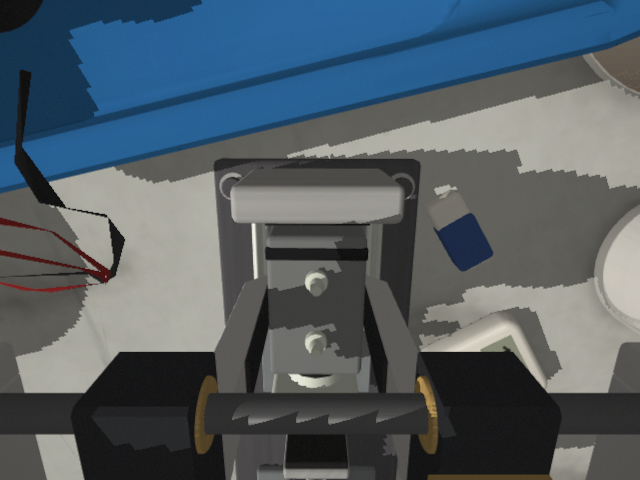

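>>> {"name": "send_rows", "arguments": {"steps": "0 0 0 0 0 0;0 0 0 0 0 0;0 0 0 0 0 0;0 0 0 0 0 0", "gripper": 0.064}}

```text
time: 6.43
position: [594.8, -112.2, 41.2]
orientation: [0.0, 0.792, 0.61, 0.0]
contact_force: [-0.1, -0.4, 0.1]
gripper_width: 63.3
```

>>> {"name": "send_rows", "arguments": {"steps": "0 0 0.005 0 0 0;0 0 0.015 0 0 0;0 0 0.03 0 0 0;0 0 0.035 0 0 0;0 0 0.035 0 0 0;0 0 0.035 0 0 0;0 0 0.025 0 0 0;0 0 0 0 0 0"}}

```text
time: 7.1
position: [597.9, -113.2, 229.0]
orientation: [0.005, 0.792, 0.61, 0.003]
contact_force: [0.3, -0.9, -0.3]
gripper_width: 64.2
```

Run:
```python
from h import *
st();snap("wrist","w4.png")
```

```text
t 7.1 p [ 597.9 -113.2  229. ] yawy -14.83 z [ 0.012 -0.005 -1.   ] F [ 0.3 -0.9 -0.3] w 64.2 q [-0.37  0.12  1.65  0.    1.35 -0.11]
```

View pics/w4.png

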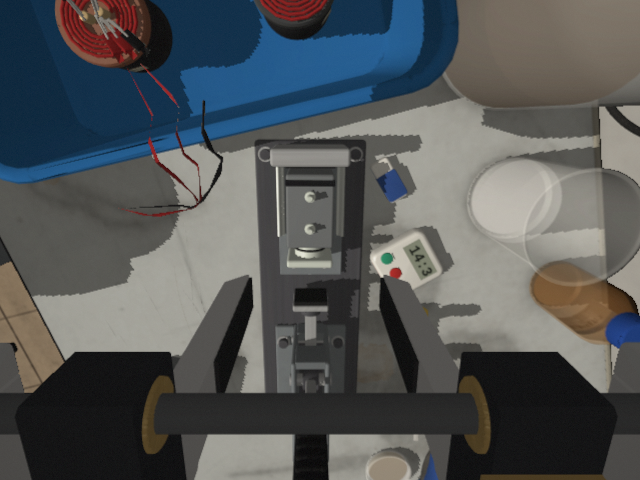

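Run:
```python
import cv2
im=cv2.imread("pics/w4.png");cv2.imwrite("pics/w4c.png",cv2.resize(im[270:395,250:375],None,fx=4.6,fy=4.6,interpolation=cv2.INTER_CUBIC))
cv2.imwrite("pics/w4d.png",cv2.resize(im[135:275,250:375],None,fx=4.2,fy=4.2,interpolation=cv2.INTER_CUBIC))
```

```text
(no output)
```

View pics/w4c.png

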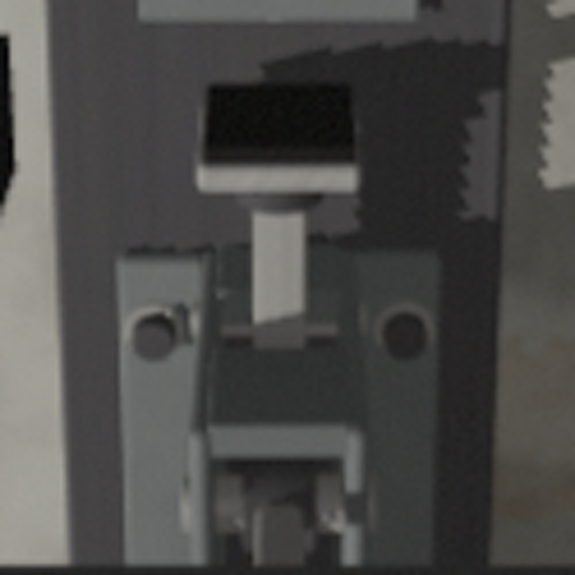

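View pics/w4d.png

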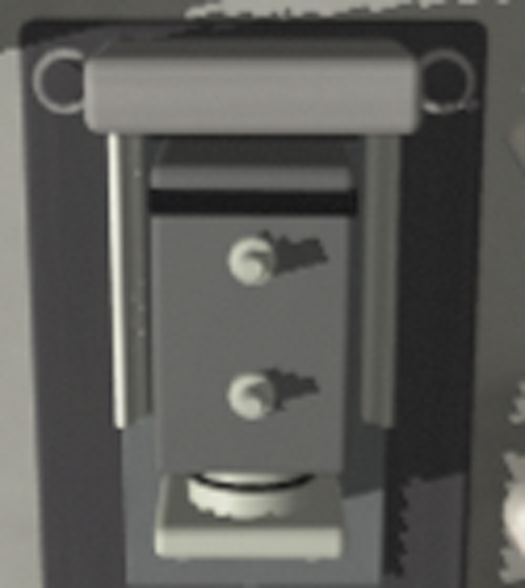

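Run:
```python
from h import *
cal=dict(np.load("pics/w4.png.npz"))
C=lambda u,v:(250+u/4.6-.4,270+v/4.6-.4);D=lambda u,v:(250+u/4.2-.4,135+v/4.2-.4)
a=np.radians(75);R=np.array([[np.cos(a),-np.sin(a)],[np.sin(a),np.cos(a)]]);t=np.array([562.1,-236])
for n,p,z in [("anvFL",D(87,130),70),("anvFR",D(417,132),70),("baseL",D(22,24),12),("baseR",D(488,26),12),("baseL2",C(68,510),12),("baseR2",C(492,510),12),("jawL",C(198,168),57),("jawR",C(360,168),57),("housL",C(190,430),88),("housR",C(360,430),88),("cellFL",D(157,470),62),("cellFR",D(342,472),62),("cellBL",D(152,172),62),("cellBR",D(355,172),62)]:
    w=ray(cal,p,z);print(n,w.round(1),(R.T@(w[:2]-t)).round(1))
print("tcp",R.T@(np.array([597.9,-113.2])-t))
```

```text
anvFL [571.9 -61.1  70. ] [171.5  35.8]
anvFR [637.1 -79.   70. ] [171.1 -31.8]
baseL [556.6 -38.5  12. ] [189.3  56.4]
baseR [662.7 -67.3  12. ] [189.  -53.5]
baseL2 [ 483.5 -308.6   12. ] [-90.5  57.1]
baseR2 [ 590.  -337.9   12. ] [-91.2 -53.4]
jawL [ 551.4 -201.1   57. ] [31.  19.4]
jawR [ 585.3 -210.3   57. ] [ 30.8 -15.7]
housL [ 539.1 -243.4   88. ] [-13.1  20.3]
housR [ 573.1 -252.7   88. ] [-13.3 -14.9]
cellFL [ 564.1 -137.8   62. ] [95.3 23.5]
cellFR [ 603.8 -149.1   62. ] [ 94.8 -17.8]
cellBL [581.5 -73.8  62. ] [161.7  23.2]
cellBR [623.  -84.9  62. ] [161.7 -19.7]
tcp [127.88141328  -2.79716584]
```

>>> {"name": "send_rows", "arguments": {"steps": "-0.006 -0.02 0 0 0 0;-0.009 -0.03 0 0 0 0;-0.009 -0.03 0 0 0 0;-0.007 -0.024 0 0 0 0;-0.004 -0.012 0 0 0 0;0 0 0 0 0 0;0 0 0 0 0 0;0 0 0 0 0 0", "gripper": 0}}

```text
time: 7.82
position: [559.6, -226.8, 220.3]
orientation: [-0.001, 0.792, 0.61, 0.0]
contact_force: [0.1, 0.3, -0.2]
gripper_width: 14.1
```

```bash
cat >> h.py <<'E'
ca=np.radians(75);CR=np.array([[np.cos(ca),-np.sin(ca)],[np.sin(ca),np.cos(ca)]]);CT=np.array([560.8,-234.6])
def loc(p): return (CR.T@(np.array(p)[:2]-CT)).round(1)
E
python3 - <<'E'
from h import *
st();print(loc(manip.state()["position"]));snap("wrist","w5.png")
E
```

```text
t 7.82 p [ 559.6 -226.8  220.3] yawy -14.78 z [-0.001  0.001 -1.   ] F [ 0.1  0.3 -0.2] w 14.1 q [-0.57  0.13  1.67  0.    1.35 -0.31]
[7.2 3.2]
```

View pics/w5.png

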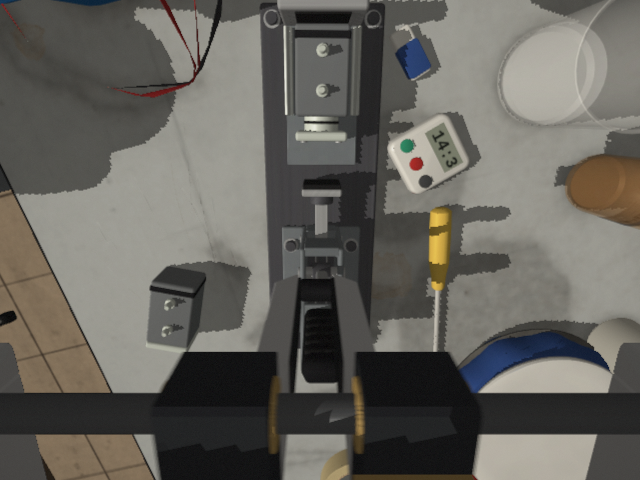

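Run:
```python
from h import *
cal=dict(np.load("pics/w5.png.npz"))
print("tcp px",proj(cal,[559.6,-226.8,220.3]))
for p in [(302,282),(333,282),(317,276),(317,299)]: print(p,loc(ray(cal,p,159)))
for p in [(303,352),(335,352),(320,310),(320,382)]: print(p,loc(ray(cal,p,170)))
```

```text
tcp px [318.15764467 291.13230925]
(302, 282) [-14.7  13.7]
(333, 282) [-14.6  -7.1]
(317, 276) [-10.4   3.7]
(317, 299) [-27.2   3.6]
(303, 352) [-61.2  13. ]
(335, 352) [-61.1  -8.7]
(320, 310) [-29.7   1.6]
(320, 382) [-85.    1.3]
```

>>> {"name": "send_rows", "arguments": {"steps": "0.0012 -0.0003 -0.01 0 0 0;0 0 -0.02 0 0 0;0 0 -0.02 0 0 0;0 0 -0.02 0 0 0;0 0 -0.012 0 0 0;0 0 -0.002 0 0 0;0 0 0 0 0 0;0 0 0 0 0 0"}}

```text
time: 8.53
position: [561.4, -228.4, 137.9]
orientation: [0.001, 0.792, 0.61, 0.0]
contact_force: [0.8, 0.2, -0.3]
gripper_width: 0.8
```

Run:
```python
from h import *
st();print(loc(manip.state()["position"]));snap("scene","s5.png");
im=cv2.imread("pics/s5.png");cv2.imwrite("pics/s5c.png",cv2.resize(im[150:350,220:400],None,fx=3,fy=3,interpolation=cv2.INTER_CUBIC))
```

```text
t 8.53 p [ 561.4 -228.4  137.9] yawy -14.81 z [ 0.001 -0.001 -1.   ] F [ 0.8  0.2 -0.3] w 0.8 q [-0.57  0.21  1.73  0.    1.2  -0.31]
[6.2 1. ]
```

View pics/s5c.png

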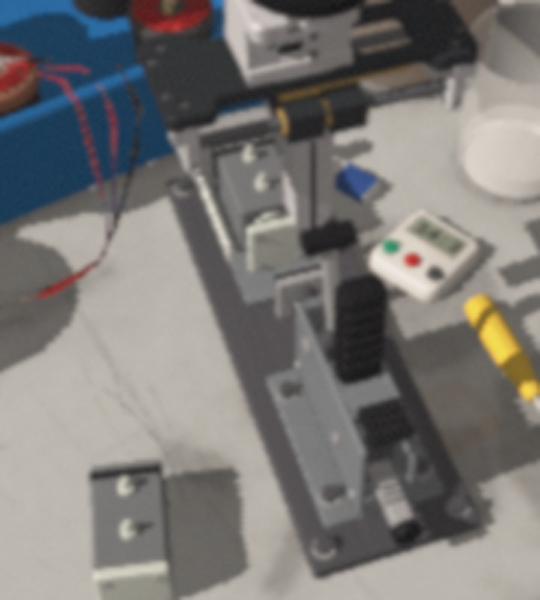

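>>> {"name": "send_rows", "arguments": {"steps": "-0.0008 -0.0029 0 0 0 0;-0.0008 -0.0029 0 0 0 0;-0.0008 -0.0029 0 0 0 0;-0.0008 -0.0029 0 0 0 0;-0.0008 -0.0029 0 0 0 0;-0.0008 -0.0029 0 0 0 0;-0.0008 -0.0029 0 0 0 0"}}

```text
time: 9.17
position: [555.8, -247.9, 137.8]
orientation: [-0.0, 0.793, 0.61, 0.001]
contact_force: [0.5, 6.1, 4.8]
gripper_width: 0.4
```

>>> {"name": "send_rows", "arguments": {"steps": "-0.0008 -0.0029 0 0 0 0;-0.0008 -0.0029 0 0 0 0;-0.0008 -0.0029 0 0 0 0;-0.0008 -0.0029 0 0 0 0;-0.0008 -0.0029 0 0 0 0;-0.0008 -0.0029 0 0 0 0"}}

```text
time: 9.67
position: [551.2, -265.4, 137.9]
orientation: [-0.0, 0.792, 0.61, 0.001]
contact_force: [1.0, 5.8, 4.3]
gripper_width: 0.3
```

>>> {"name": "send_rows", "arguments": {"steps": "-0.0005 -0.0019 0 0 0 0;-0.0005 -0.0019 0 0 0 0"}}

```text
time: 9.83
position: [550.1, -269.4, 137.8]
orientation: [0.0, 0.792, 0.61, 0.001]
contact_force: [1.4, 4.6, 4.5]
gripper_width: 0.8
```

>>> {"name": "send_rows", "arguments": {"steps": "-0.0005 -0.0019 0 0 0 0;-0.0005 -0.0019 0 0 0 0"}}

```text
time: 10.0
position: [549.1, -273.1, 137.6]
orientation: [0.0, 0.792, 0.61, 0.001]
contact_force: [2.0, 5.1, 2.4]
gripper_width: 0.4
```

>>> {"name": "send_rows", "arguments": {"steps": "-0.0005 -0.0019 0 0 0 0;0 0 0 0 0 0"}}

```text
time: 10.17
position: [548.5, -275.1, 137.3]
orientation: [-0.0, 0.793, 0.61, 0.001]
contact_force: [2.7, 4.5, 2.1]
gripper_width: 0.5
```

Run:
```python
from h import *
st();print(loc(manip.state()["position"]));snap("scene","s6.png");snap("wrist","w6.png")
im=cv2.imread("pics/s6.png");cv2.imwrite("pics/s6c.png",cv2.resize(im[150:350,220:400],None,fx=3,fy=3,interpolation=cv2.INTER_CUBIC))
```

```text
t 10.17 p [ 548.5 -275.1  137.3] yawy -14.85 z [ 0.002  0.002 -1.   ] F [2.7 4.5 2.1] w 0.5 q [-0.65  0.23  1.71  0.    1.21 -0.39]
[-42.3   1.4]
```

View pics/s6c.png

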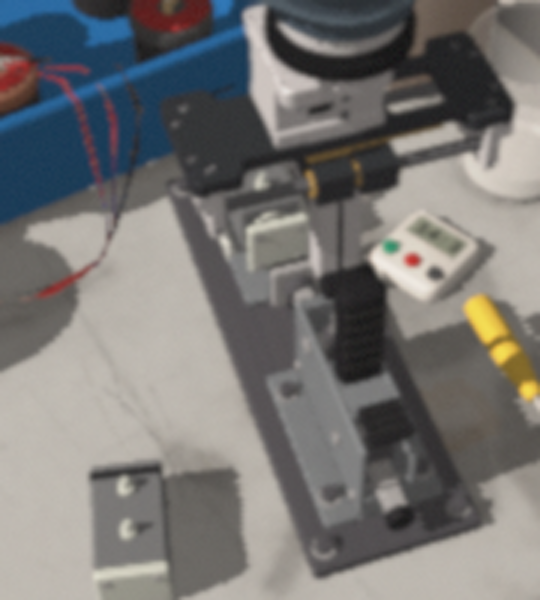

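View pics/w6.png

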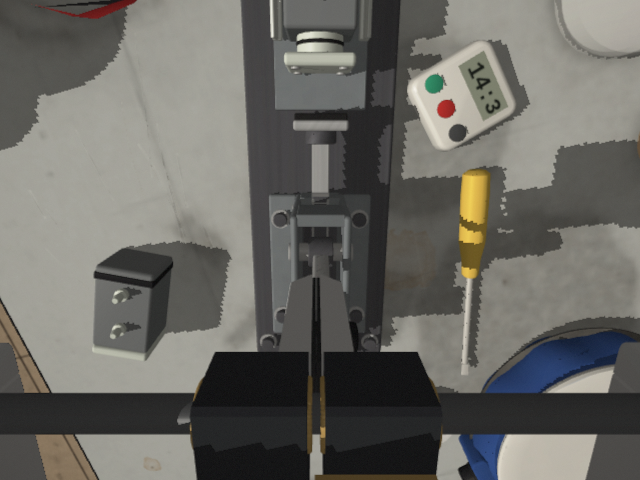

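>>> {"name": "send_rows", "arguments": {"steps": "-0.0004 -0.0014 0 0 0 0;0 0 0 0 0 0"}}

```text
time: 10.43
position: [548.2, -276.1, 137.2]
orientation: [-0.0, 0.793, 0.61, 0.001]
contact_force: [3.6, 5.1, 1.5]
gripper_width: 0.6
```

Run:
```python
from h import *
cal=dict(np.load("pics/w6.png.npz"))
for p in [(320,120),(320,130)]: print(loc(ray(cal,p,57)))
for p in [(320,53),(320,71)]: print("cap",loc(ray(cal,p,62)))
st();print(loc(manip.state()["position"]))
```

```text
[39.9  0. ]
[33.8 -0. ]
cap [78.5  0.2]
cap [68.5  0.2]
t 10.43 p [ 548.2 -276.1  137.2] yawy -14.84 z [ 0.002  0.002 -1.   ] F [3.6 5.1 1.5] w 0.6 q [-0.65  0.23  1.71  0.    1.21 -0.39]
[-43.3   1.4]
```

>>> {"name": "send_rows", "arguments": {"steps": "0.0013 0.0048 0 0 0 0;0.0018 0.0068 0 0 0 0;0.0018 0.0068 0 0 0 0;0.0018 0.0068 0 0 0 0;0.0018 0.0068 0 0 0 0;0.0018 0.0068 0 0 0 0;0 0 0 0 0 0"}}

```text
time: 11.02
position: [557.6, -237.2, 136.6]
orientation: [-0.0, 0.792, 0.611, -0.001]
contact_force: [0.1, 1.4, 0.0]
gripper_width: 0.6
```

Run:
```python
from h import *
st();print(loc(manip.state()["position"]))
cal,im=snap("wrist","w7.png")
for p in [(320,0)]: pass
```

```text
t 11.02 p [ 557.6 -237.2  136.6] yawy -14.74 z [-0.001 -0.001 -1.   ] F [0.1 1.4 0. ] w 0.6 q [-0.59  0.21  1.73 -0.    1.2  -0.33]
[-3.3  2.4]
```

View pics/w7.png

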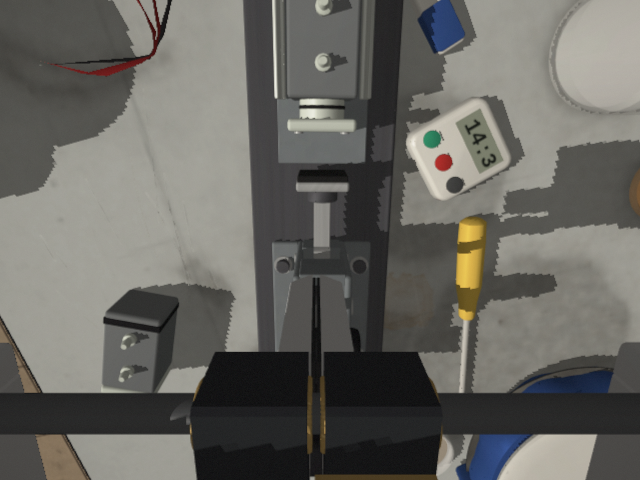

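Run:
```python
from h import *
c7=dict(np.load("pics/w7.png.npz"));c4=dict(np.load("pics/w4.png.npz"));c6=dict(np.load("pics/w6.png.npz"))
print("w4",loc(ray(c4,(310,305.5),57)),loc(ray(c4,(310,311),57)))
for p in [(322,181),(322,184),(322,191)]: print("w7",loc(ray(c7,p,57)))
for p in [(322,120),(322,132)]: print("cap w7",loc(ray(c7,p,62)))
im=cv2.imread("pics/w7.png");cv2.imwrite("pics/w7c.png",cv2.resize(im[90:230,250:390],None,fx=4,fy=4,interpolation=cv2.INTER_CUBIC))
```

```text
w4 [30.6  0.5] [24.5  0.5]
w7 [39.6 -0.2]
w7 [37.6 -0.2]
w7 [32.8 -0.2]
cap w7 [78.6  0.2]
cap w7 [71.3  0.1]
```

View pics/w7c.png

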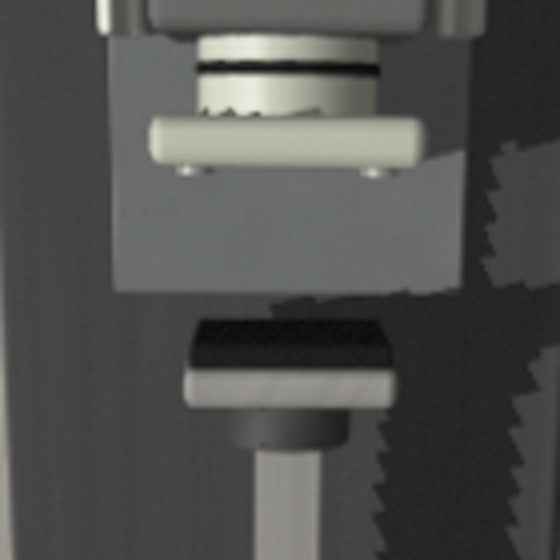

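>>> {"name": "send_rows", "arguments": {"steps": "-0.0012 -0.0043 0 0 0 0;-0.0012 -0.0043 0 0 0 0;-0.0012 -0.0043 0 0 0 0;-0.0012 -0.0043 0 0 0 0;-0.0012 -0.0043 0 0 0 0;-0.0012 -0.0043 0 0 0 0;-0.0012 -0.0043 0 0 0 0;-0.0008 -0.0029 0 0 0 0;-0.0008 -0.0029 0 0 0 0;0 0 0 0 0 0"}}

```text
time: 11.9
position: [548.6, -274.5, 137.9]
orientation: [0.001, 0.793, 0.609, 0.001]
contact_force: [3.5, 5.0, 2.5]
gripper_width: 0.2
```

Run:
```python
from h import *
st();print(loc(manip.state()["position"]))
```

```text
t 11.9 p [ 548.6 -274.5  137.9] yawy -14.9 z [ 0.003  0.001 -1.   ] F [3.5 5.  2.5] w 0.2 q [-0.65  0.23  1.71  0.    1.2  -0.39]
[-41.7   1.5]
```

>>> {"name": "send_rows", "arguments": {"steps": "-0.0005 -0.0018 0 0 0 0;0 0 0 0 0 0"}}

```text
time: 12.07
position: [548.1, -276.0, 137.7]
orientation: [0.0, 0.793, 0.61, 0.002]
contact_force: [2.9, 5.7, 1.0]
gripper_width: 0.7
```

>>> {"name": "send_rows", "arguments": {"steps": "0.0013 0.0048 0 0 0 0;0.0018 0.0068 0 0 0 0;0.0018 0.0068 0 0 0 0;0.0018 0.0068 0 0 0 0;0.0018 0.0068 0 0 0 0;0.0018 0.0068 0 0 0 0;0 0 0 0 0 0"}}

```text
time: 12.65
position: [557.4, -236.0, 136.7]
orientation: [-0.0, 0.792, 0.611, -0.001]
contact_force: [-0.5, -0.9, 0.6]
gripper_width: 0.2
```

```bash
cat >> h.py <<'E'
def gap(f):
    st();print(loc(manip.state()["position"]))
    cal,im=snap("wrist",f);cv2.imwrite("pics/c"+f,cv2.resize(im[60:230,250:390],None,fx=3.5,fy=3.5,interpolation=cv2.INTER_CUBIC))
E
python3 -c "
from h import *
gap('w8.png')"
```

```text
t 12.65 p [ 557.4 -236.   136.7] yawy -14.74 z [-0.001 -0.001 -1.   ] F [-0.5 -0.9  0.6] w 0.2 q [-0.59  0.21  1.73 -0.    1.2  -0.33]
[-2.3  2.9]
```

View pics/cw8.png

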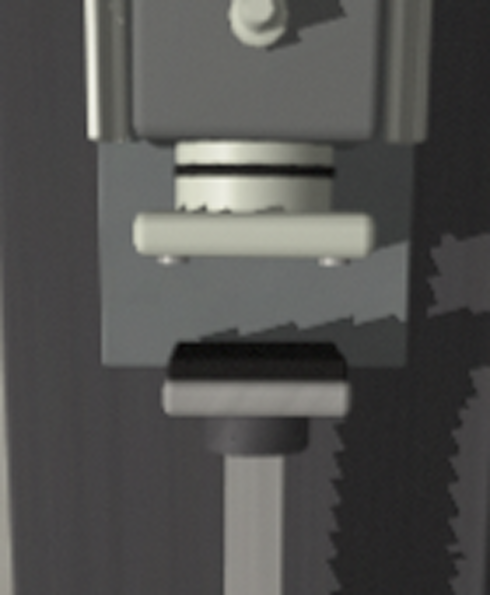

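>>> {"name": "send_rows", "arguments": {"steps": "-0.0012 -0.0043 0 0 0 0;-0.0012 -0.0043 0 0 0 0;-0.0012 -0.0043 0 0 0 0;-0.0012 -0.0043 0 0 0 0;-0.0012 -0.0043 0 0 0 0;-0.0012 -0.0043 0 0 0 0;-0.0012 -0.0043 0 0 0 0;-0.0008 -0.0029 0 0 0 0;-0.0008 -0.0029 0 0 0 0;-0.0005 -0.0019 0 0 0 0;-0.0002 -0.0008 0 0 0 0;0 0 0 0 0 0"}}

```text
time: 13.7
position: [547.7, -275.7, 137.7]
orientation: [0.0, 0.793, 0.61, 0.002]
contact_force: [2.6, 5.1, 2.1]
gripper_width: 0.5
```

>>> {"name": "send_rows", "arguments": {"steps": "0.0013 0.0048 0 0 0 0;0.0018 0.0068 0 0 0 0;0.0018 0.0068 0 0 0 0;0.0018 0.0068 0 0 0 0;0.0018 0.0068 0 0 0 0;0.0018 0.0068 0 0 0 0;0 0 0 0 0 0"}}

```text
time: 14.28
position: [557.0, -235.9, 136.6]
orientation: [-0.0, 0.792, 0.611, -0.001]
contact_force: [0.7, 0.8, 0.2]
gripper_width: 0.4
```

```bash
python3 -c "
from h import *
gap('w9.png')"
```

```text
t 14.28 p [ 557.  -235.9  136.6] yawy -14.75 z [-0.001 -0.    -1.   ] F [0.7 0.8 0.2] w 0.4 q [-0.59  0.21  1.73 -0.    1.2  -0.33]
[-2.2  3.4]
```

View pics/cw9.png

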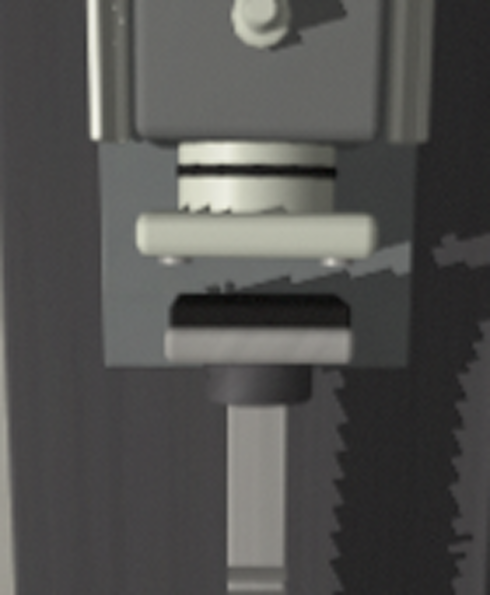

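>>> {"name": "send_rows", "arguments": {"steps": "0.0003 -0.0047 0 0 0 0;-0.0012 -0.0043 0 0 0 0;-0.0012 -0.0043 0 0 0 0;-0.0012 -0.0043 0 0 0 0;-0.0012 -0.0043 0 0 0 0"}}

```text
time: 14.75
position: [553.6, -258.7, 138.3]
orientation: [0.0, 0.793, 0.61, 0.001]
contact_force: [1.6, 5.3, 5.2]
gripper_width: 0.3
```

>>> {"name": "send_rows", "arguments": {"steps": "-0.0012 -0.0043 0 0 0 0;-0.0012 -0.0043 0 0 0 0"}}

```text
time: 14.92
position: [551.2, -267.4, 138.4]
orientation: [0.0, 0.793, 0.61, 0.002]
contact_force: [2.4, 5.7, 4.9]
gripper_width: 0.4
```

>>> {"name": "send_rows", "arguments": {"steps": "-0.0008 -0.0029 0 0 0 0;-0.0008 -0.0029 0 0 0 0"}}

```text
time: 15.08
position: [549.6, -273.2, 138.0]
orientation: [0.0, 0.793, 0.61, 0.002]
contact_force: [3.4, 5.9, 2.8]
gripper_width: 0.2
```

>>> {"name": "send_rows", "arguments": {"steps": "-0.0005 -0.0019 0 0 0 0;-0.0002 -0.0008 0 0 0 0;0 0 0 0 0 0"}}

```text
time: 15.33
position: [549.0, -275.7, 137.7]
orientation: [0.0, 0.793, 0.61, 0.002]
contact_force: [3.1, 5.7, 2.7]
gripper_width: 0.3
```

>>> {"name": "send_rows", "arguments": {"steps": "0.0013 0.0048 0 0 0 0;0.0018 0.0068 0 0 0 0;0.0018 0.0068 0 0 0 0;0.0018 0.0068 0 0 0 0;0.0018 0.0068 0 0 0 0;0.0018 0.0068 0 0 0 0;0 0 0 0 0 0"}}

```text
time: 15.92
position: [558.1, -236.0, 136.6]
orientation: [-0.0, 0.792, 0.611, -0.001]
contact_force: [0.6, -0.7, -0.0]
gripper_width: 0.3
```

```bash
python3 -c "
from h import *
gap('w10.png')"
```

```text
t 15.92 p [ 558.1 -236.   136.6] yawy -14.74 z [-0.001 -0.001 -1.   ] F [ 0.6 -0.7 -0. ] w 0.3 q [-0.59  0.21  1.73 -0.    1.2  -0.33]
[-2.1  2.3]
```

View pics/cw10.png

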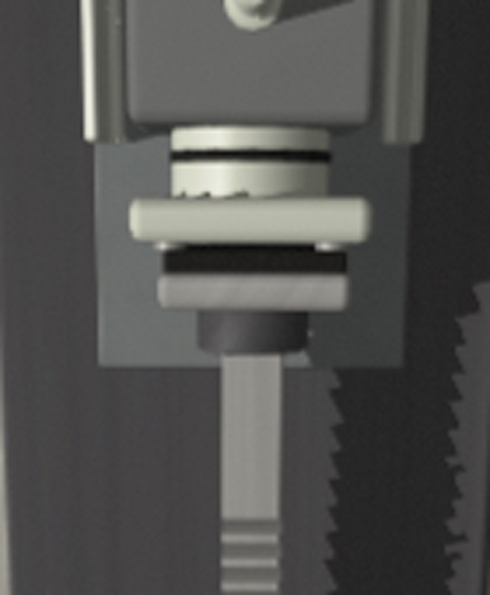

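>>> {"name": "send_rows", "arguments": {"steps": "-0.0012 -0.0043 0 0 0 0;-0.0012 -0.0043 0 0 0 0;-0.0012 -0.0043 0 0 0 0;-0.0008 -0.0029 0 0 0 0"}}

```text
time: 16.3
position: [554.7, -252.5, 138.3]
orientation: [-0.0, 0.793, 0.61, 0.002]
contact_force: [1.3, 7.8, 5.6]
gripper_width: 0.4
```

>>> {"name": "send_rows", "arguments": {"steps": "-0.0008 -0.0029 0 0 0 0;-0.0005 -0.0019 0 0 0 0"}}

```text
time: 16.47
position: [553.4, -257.6, 138.3]
orientation: [0.0, 0.793, 0.61, 0.001]
contact_force: [0.6, 6.8, 5.4]
gripper_width: 0.3
```

>>> {"name": "send_rows", "arguments": {"steps": "-0.0005 -0.0019 0 0 0 0;-0.0005 -0.0019 0 0 0 0"}}

```text
time: 16.63
position: [552.6, -260.6, 138.4]
orientation: [-0.0, 0.793, 0.61, 0.002]
contact_force: [2.6, 10.1, 7.8]
gripper_width: 0.1
```

>>> {"name": "send_rows", "arguments": {"steps": "-0.0005 -0.0019 0 0 0 0;-0.0005 -0.0019 0 0 0 0"}}

```text
time: 16.8
position: [552.0, -262.6, 138.5]
orientation: [-0.002, 0.793, 0.61, 0.004]
contact_force: [3.7, 15.3, 9.0]
gripper_width: 0.5
```

>>> {"name": "send_rows", "arguments": {"steps": "-0.0005 -0.0019 0 0 0 0;-0.0005 -0.0019 0 0 0 0"}}

```text
time: 16.97
position: [551.2, -265.9, 138.7]
orientation: [-0.002, 0.793, 0.61, 0.004]
contact_force: [3.5, 15.8, 9.8]
gripper_width: 0.5
```

>>> {"name": "send_rows", "arguments": {"steps": "-0.0005 -0.0019 0 0 0 0;-0.0005 -0.0019 0 0 0 0"}}

```text
time: 17.13
position: [550.2, -269.7, 138.6]
orientation: [-0.002, 0.793, 0.61, 0.004]
contact_force: [3.5, 15.5, 7.8]
gripper_width: 0.1
```

>>> {"name": "send_rows", "arguments": {"steps": "-0.0005 -0.0019 0 0 0 0;-0.0005 -0.0019 0 0 0 0"}}

```text
time: 17.3
position: [549.1, -273.5, 138.3]
orientation: [-0.002, 0.793, 0.61, 0.004]
contact_force: [3.5, 15.8, 7.5]
gripper_width: 0.4
```

>>> {"name": "send_rows", "arguments": {"steps": "-0.0005 -0.0019 0 0 0 0;-0.0003 -0.0011 0 0 0 0;0 0 0 0 0 0"}}

```text
time: 17.55
position: [548.3, -276.4, 137.9]
orientation: [-0.002, 0.793, 0.61, 0.004]
contact_force: [4.2, 15.6, 6.8]
gripper_width: 0.7
```

```bash
python3 -c "
from h import *
gap('w11.png')"
```

```text
t 17.55 p [ 548.3 -276.4  137.9] yawy -14.87 z [ 0.003  0.008 -1.   ] F [ 4.2 15.6  6.8] w 0.7 q [-0.66  0.23  1.7   0.01  1.21 -0.4 ]
[-43.6   1.2]
```

View pics/w11.png

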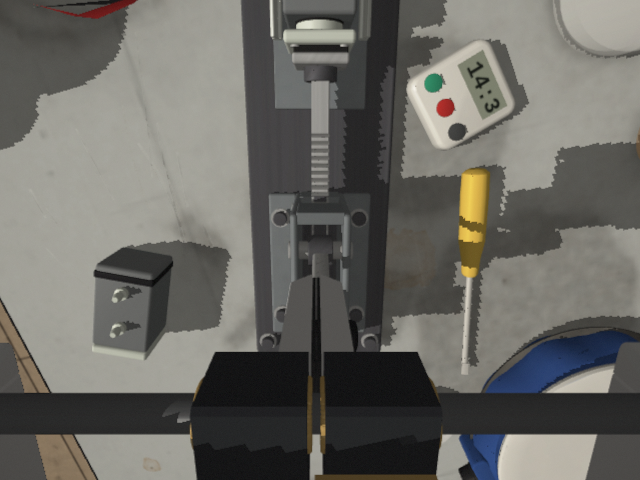

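Cap is partly in. Release the trigger and start the next pull.

>>> {"name": "send_rows", "arguments": {"steps": "0.0013 0.0048 0 0 0 0;0.0018 0.0068 0 0 0 0;0.0018 0.0068 0 0 0 0;0.0018 0.0068 0 0 0 0;0.0018 0.0068 0 0 0 0;0.0018 0.0068 0 0 0 0;0 0 0 0 0 0"}}

```text
time: 18.18
position: [556.6, -239.9, 136.3]
orientation: [-0.001, 0.792, 0.61, -0.001]
contact_force: [0.4, 3.8, -1.0]
gripper_width: 1.0
```

```bash
python3 -c "
from h import *
gap('w12.png')"
```

```text
t 18.18 p [ 556.6 -239.9  136.3] yawy -14.77 z [-0.002  0.    -1.   ] F [ 0.4  3.8 -1. ] w 1.0 q [-0.59  0.22  1.73 -0.    1.2  -0.34]
[-6.2  2.6]
```

View pics/cw12.png

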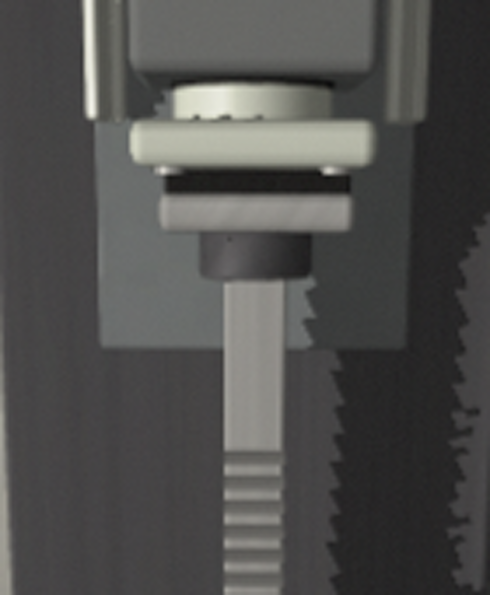

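>>> {"name": "send_rows", "arguments": {"steps": "0.001 0.0038 0 0 0 0;0 0 0 0 0 0;0 0 0 0 0 0"}}

```text
time: 18.48
position: [558.1, -237.6, 137.2]
orientation: [0.001, 0.793, 0.61, -0.0]
contact_force: [-0.7, 0.2, -0.1]
gripper_width: 0.2
```

>>> {"name": "send_rows", "arguments": {"steps": "-0.0008 -0.0029 0 0 0 0;-0.0008 -0.0029 0 0 0 0;-0.0005 -0.0019 0 0 0 0;-0.0005 -0.0019 0 0 0 0"}}

```text
time: 18.82
position: [556.2, -245.1, 138.1]
orientation: [-0.001, 0.793, 0.61, 0.002]
contact_force: [0.9, 11.4, 8.9]
gripper_width: 0.6
```

>>> {"name": "send_rows", "arguments": {"steps": "-0.0005 -0.0019 0 0 0 0;-0.0005 -0.0019 0 0 0 0"}}

```text
time: 18.98
position: [555.7, -246.9, 138.6]
orientation: [-0.003, 0.793, 0.61, 0.004]
contact_force: [2.2, 19.3, 10.8]
gripper_width: 0.9
```

>>> {"name": "send_rows", "arguments": {"steps": "-0.0005 -0.0019 0 0 0 0"}}

```text
time: 19.07
position: [555.4, -248.2, 138.9]
orientation: [-0.003, 0.793, 0.61, 0.004]
contact_force: [0.4, 19.1, 14.2]
gripper_width: 0.5
```

>>> {"name": "send_rows", "arguments": {"steps": "-0.0005 -0.0019 0 0 0 0"}}

```text
time: 19.15
position: [555.0, -249.9, 139.3]
orientation: [-0.003, 0.792, 0.61, 0.004]
contact_force: [0.5, 19.5, 13.3]
gripper_width: 0.6
```

>>> {"name": "send_rows", "arguments": {"steps": "-0.0005 -0.0019 0 0 0 0;-0.0003 -0.001 0 0 0 0"}}

```text
time: 19.32
position: [554.5, -253.1, 139.5]
orientation: [-0.002, 0.792, 0.61, 0.004]
contact_force: [1.5, 18.4, 14.6]
gripper_width: 0.2
```

>>> {"name": "send_rows", "arguments": {"steps": "-0.0005 -0.0019 0 0 0 0"}}

```text
time: 19.4
position: [554.2, -254.9, 139.6]
orientation: [-0.002, 0.792, 0.61, 0.004]
contact_force: [1.8, 18.3, 13.5]
gripper_width: 0.5
```

>>> {"name": "send_rows", "arguments": {"steps": "-0.0003 -0.001 0 0 0 0;-0.0003 -0.001 0 0 0 0"}}

```text
time: 19.57
position: [553.7, -257.4, 139.7]
orientation: [-0.002, 0.792, 0.61, 0.004]
contact_force: [2.1, 18.1, 14.2]
gripper_width: 0.3
```

>>> {"name": "send_rows", "arguments": {"steps": "-0.0003 -0.001 0 0 0 0;-0.0003 -0.001 0 0 0 0"}}

```text
time: 19.73
position: [553.2, -259.6, 139.8]
orientation: [-0.001, 0.792, 0.61, 0.004]
contact_force: [2.4, 16.5, 11.3]
gripper_width: 0.1
```

>>> {"name": "send_rows", "arguments": {"steps": "-0.0003 -0.001 0 0 0 0"}}

```text
time: 19.82
position: [553.0, -260.7, 139.8]
orientation: [-0.001, 0.792, 0.61, 0.004]
contact_force: [1.6, 17.1, 12.8]
gripper_width: 0.4
```

>>> {"name": "send_rows", "arguments": {"steps": "-0.0003 -0.001 0 0 0 0"}}

```text
time: 19.9
position: [552.7, -261.8, 139.8]
orientation: [-0.001, 0.792, 0.61, 0.004]
contact_force: [2.5, 16.7, 13.1]
gripper_width: 0.2
```

>>> {"name": "send_rows", "arguments": {"steps": "-0.0003 -0.001 0 0 0 0"}}

```text
time: 19.98
position: [552.5, -262.8, 139.8]
orientation: [-0.001, 0.792, 0.61, 0.004]
contact_force: [3.1, 17.4, 12.9]
gripper_width: 0.4
```

>>> {"name": "send_rows", "arguments": {"steps": "-0.0003 -0.001 0 0 0 0"}}

```text
time: 20.07
position: [552.2, -263.8, 139.8]
orientation: [-0.001, 0.792, 0.61, 0.004]
contact_force: [2.8, 16.4, 12.6]
gripper_width: 0.3
```

>>> {"name": "send_rows", "arguments": {"steps": "-0.0003 -0.001 0 0 0 0"}}

```text
time: 20.15
position: [551.9, -264.8, 139.9]
orientation: [-0.001, 0.792, 0.61, 0.004]
contact_force: [3.0, 15.4, 12.6]
gripper_width: 0.6
```

>>> {"name": "send_rows", "arguments": {"steps": "-0.0003 -0.001 0 0 0 0"}}

```text
time: 20.23
position: [551.7, -265.8, 139.9]
orientation: [-0.001, 0.792, 0.61, 0.004]
contact_force: [3.6, 16.4, 13.5]
gripper_width: 0.4
```

```bash
python3 -c "
from h import *
gap('w13.png')"
```

```text
t 20.23 p [ 551.7 -265.8  139.9] yawy -14.83 z [ 0.005  0.006 -1.   ] F [ 3.6 16.4 13.5] w 0.4 q [-0.64  0.22  1.71  0.01  1.21 -0.38]
[-32.5   0.7]
```

```bash
python3 -c "
import cv2
im=cv2.imread('pics/w13.png');cv2.imwrite('pics/w13d.png',cv2.resize(im[0:140,250:390],None,fx=4.2,fy=4.2,interpolation=cv2.INTER_CUBIC))"
```

```text
(no output)
```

View pics/w13d.png

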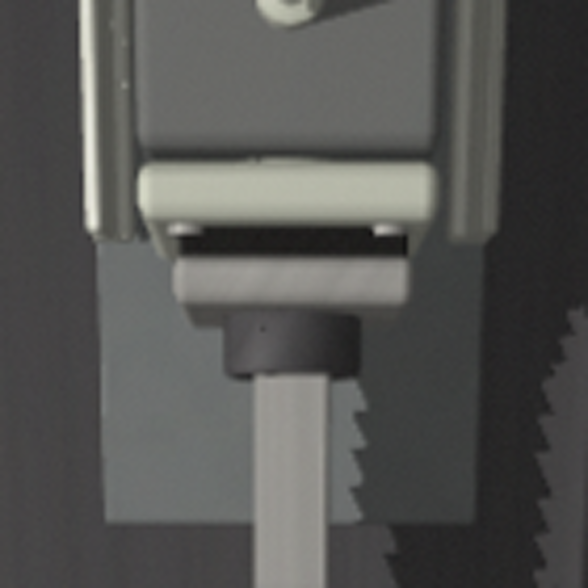

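>>> {"name": "send_rows", "arguments": {"steps": "-0.0003 -0.001 0 0 0 0"}}

```text
time: 20.37
position: [551.4, -266.8, 139.9]
orientation: [-0.001, 0.792, 0.61, 0.004]
contact_force: [3.0, 16.2, 12.5]
gripper_width: 0.4
```

>>> {"name": "send_rows", "arguments": {"steps": "-0.0003 -0.001 0 0 0 0"}}

```text
time: 20.45
position: [551.1, -267.9, 139.9]
orientation: [-0.001, 0.792, 0.61, 0.004]
contact_force: [3.1, 16.0, 13.0]
gripper_width: 0.1
```

>>> {"name": "send_rows", "arguments": {"steps": "-0.0003 -0.001 0 0 0 0"}}

```text
time: 20.53
position: [550.8, -269.0, 139.9]
orientation: [-0.001, 0.792, 0.61, 0.004]
contact_force: [4.3, 15.6, 10.9]
gripper_width: 0.4
```

>>> {"name": "send_rows", "arguments": {"steps": "-0.0003 -0.001 0 0 0 0"}}

```text
time: 20.62
position: [550.6, -269.9, 139.8]
orientation: [-0.001, 0.792, 0.61, 0.004]
contact_force: [3.8, 16.9, 12.8]
gripper_width: 0.7
```

>>> {"name": "send_rows", "arguments": {"steps": "-0.0003 -0.001 0 0 0 0"}}

```text
time: 20.7
position: [550.4, -270.4, 139.8]
orientation: [-0.001, 0.792, 0.61, 0.005]
contact_force: [4.2, 19.2, 12.5]
gripper_width: 0.2
```

>>> {"name": "send_rows", "arguments": {"steps": "-0.0003 -0.001 0 0 0 0"}}

```text
time: 20.78
position: [550.3, -270.9, 139.8]
orientation: [-0.001, 0.793, 0.61, 0.005]
contact_force: [4.8, 20.5, 13.5]
gripper_width: 0.2
```

```bash
python3 -c "
from h import *
gap('w14.png')
im=cv2.imread('pics/w14.png');cv2.imwrite('pics/w14d.png',cv2.resize(im[0:140,250:390],None,fx=4.2,fy=4.2,interpolation=cv2.INTER_CUBIC))"
```

```text
t 20.78 p [ 550.3 -270.9  139.8] yawy -14.84 z [ 0.006  0.008 -1.   ] F [ 4.8 20.5 13.5] w 0.2 q [-0.65  0.23  1.71  0.01  1.21 -0.39]
[-37.8   0.8]
```

View pics/w14d.png

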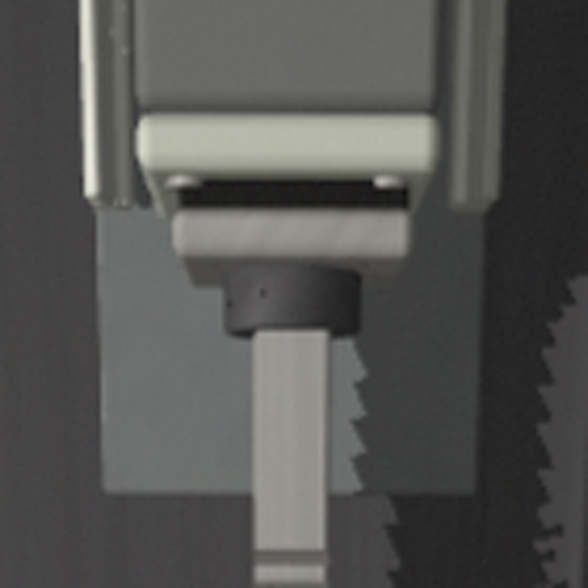

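>>> {"name": "send_rows", "arguments": {"steps": "-0.0003 -0.001 0 0 0 0"}}

```text
time: 20.92
position: [550.1, -271.5, 139.8]
orientation: [-0.002, 0.792, 0.61, 0.005]
contact_force: [5.4, 21.3, 13.7]
gripper_width: 0.4
```

>>> {"name": "send_rows", "arguments": {"steps": "-0.0003 -0.001 0 0 0 0;0 0 0 0 0 0"}}

```text
time: 21.08
position: [550.0, -272.0, 139.7]
orientation: [-0.002, 0.792, 0.61, 0.006]
contact_force: [5.8, 21.4, 14.2]
gripper_width: 0.6
```

>>> {"name": "send_rows", "arguments": {"steps": "-0.0003 -0.001 0 0 0 0"}}

```text
time: 21.17
position: [549.8, -272.6, 139.7]
orientation: [-0.002, 0.792, 0.61, 0.006]
contact_force: [7.0, 23.5, 13.7]
gripper_width: 0.8
```

>>> {"name": "send_rows", "arguments": {"steps": "-0.0003 -0.001 0 0 0 0;0 0 0 0 0 0"}}

```text
time: 21.33
position: [549.7, -273.1, 139.7]
orientation: [-0.002, 0.792, 0.61, 0.006]
contact_force: [7.4, 24.2, 13.3]
gripper_width: 0.2
```

```bash
python3 -c "
from h import *
gap('w15.png')
im=cv2.imread('pics/w15.png');cv2.imwrite('pics/w15d.png',cv2.resize(im[0:140,250:390],None,fx=4.2,fy=4.2,interpolation=cv2.INTER_CUBIC))"
```

```text
t 21.33 p [ 549.7 -273.1  139.7] yawy -14.83 z [ 0.007  0.012 -1.   ] F [ 7.4 24.2 13.3] w 0.2 q [-0.65  0.23  1.71  0.01  1.21 -0.4 ]
[-40.1   0.8]
```

View pics/w15d.png

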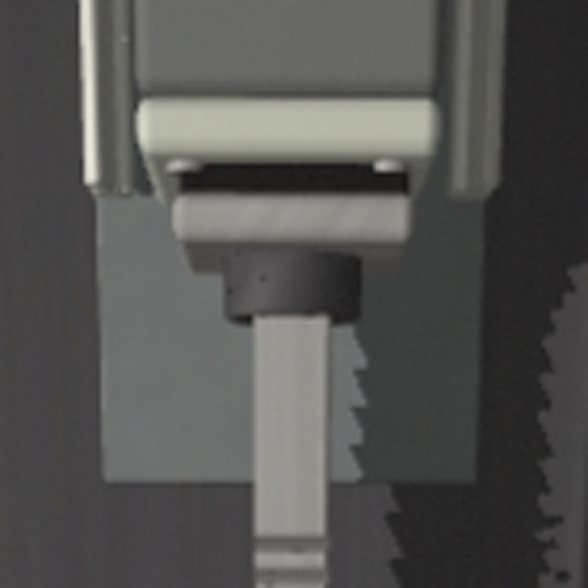

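Run:
```python
from h import *
def m(f,strip,floor,capb,cx=320):
    c=dict(np.load(f"pics/{f}.png.npz"));
    fl=loc(ray(c,(cx,floor),18))[0]; print(f,"floor",fl,"plate front/back rel floor",*[(loc(ray(c,(cx,r),57))[0]-fl).round(1) for r in strip],"cap top inner/outer rel",*[(loc(ray(c,(cx,r),62))[0]-fl).round(1) for r in capb])
e=lambda v,o,s:o+v/s-.4
m("w8",[e(380,60,3.5),e(416,60,3.5)],e(367,60,3.5),[e(213,60,3.5),e(254,60,3.5)])
m("w9",[e(328,60,3.5),e(362,60,3.5)],e(367,60,3.5),[e(213,60,3.5),e(254,60,3.5)])
m("w10",[e(275,60,3.5),e(309,60,3.5)],e(367,60,3.5),[e(199,60,3.5),e(241,60,3.5)])
m("w12",[e(195,60,3.5),e(230,60,3.5)],e(348,60,3.5),[e(122,60,3.5),e(165,60,3.5)])
m("w13",[e(258,0,4.2),e(305,0,4.2)],e(523,0,4.2),[e(163,0,4.2),e(220,0,4.2)])
m("w14",[e(211,0,4.2),e(260,0,4.2)],e(492,0,4.2),[e(115,0,4.2),e(171,0,4.2)])
m("w15",[e(196,0,4.2),e(243,0,4.2)],e(481,0,4.2),[e(99,0,4.2),e(156,0,4.2)])
```

```text
w8 floor 47.0 plate front/back rel floor 2.1 -4.7 cap top inner/outer rel 32.3 25.3
w9 floor 47.1 plate front/back rel floor 11.7 5.4 cap top inner/outer rel 32.3 25.2
w10 floor 47.2 plate front/back rel floor 21.3 15.2 cap top inner/outer rel 34.7 27.5
w12 floor 47.3 plate front/back rel floor 31.3 25.2 cap top inner/outer rel 43.5 36.3
w13 floor 47.1 plate front/back rel floor 38.0 31.6 cap top inner/outer rel 49.9 42.4
w14 floor 47.4 plate front/back rel floor 39.0 32.4 cap top inner/outer rel 50.7 43.5
w15 floor 47.3 plate front/back rel floor 39.2 32.8 cap top inner/outer rel 50.9 43.6
```

>>> {"name": "send_rows", "arguments": {"steps": "0.0008 0.0029 0 0 0 0;0.0013 0.0048 0 0 0 0;0.0018 0.0068 0 0 0 0;0.0018 0.0068 0 0 0 0;0.0018 0.0068 0 0 0 0;0.0018 0.0068 0 0 0 0;0.0018 0.0068 0 0 0 0;0.0018 0.0068 0 0 0 0;0 0 0 0 0 0"}}

```text
time: 22.13
position: [559.0, -229.9, 136.8]
orientation: [-0.0, 0.792, 0.61, -0.0]
contact_force: [1.2, -0.1, 0.3]
gripper_width: -0.0
```

```bash
python3 -c "
from h import *
gap('w16.png')"
```

```text
t 22.13 p [ 559.  -229.9  136.8] yawy -14.78 z [-0.001 -0.    -1.   ] F [ 1.2 -0.1  0.3] w -0.0 q [-0.58  0.21  1.73 -0.    1.2  -0.32]
[4.1 3. ]
```

View pics/w16.png

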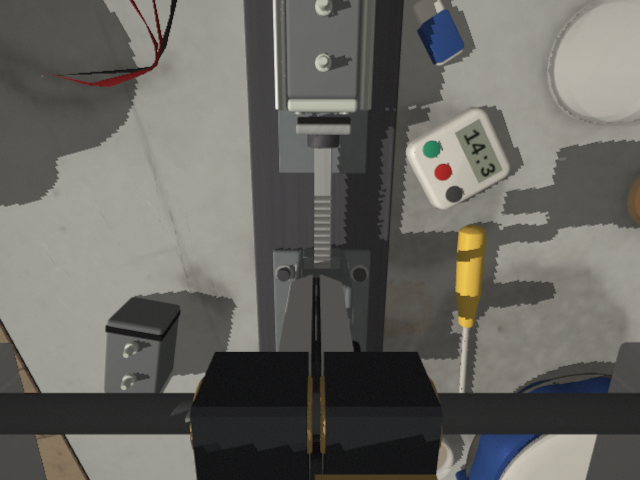

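>>> {"name": "send_rows", "arguments": {"steps": "0 0 0.02 0 0 0;0 0 0.03 0 0 0;0 0 0.03 0 0 0;-0.003 -0.012 0.01 0 0 0;-0.0063 -0.025 0 0 0 0;-0.0063 -0.025 0 0 0 0;-0.0063 -0.025 0 0 0 0;-0.0063 -0.025 0 0 0 0;-0.0035 -0.014 0 0 0 0;0 0 0 0 0 0;0 0 0 0 0 0;0 0 0 0 0 0"}}

```text
time: 23.18
position: [527.4, -355.8, 226.5]
orientation: [-0.0, 0.792, 0.61, 0.0]
contact_force: [-0.9, -1.0, -0.5]
gripper_width: 0.7
```

Run:
```python
from h import *
st();print(loc(manip.state()["position"]))
c=manip.get_calibration("top")
for p in [(665,262),(638,238),(692,236),(695,292),(632,288)]: print(loc(ray(c,(185+p[0]/3.2-.35,185+p[1]/3.2-.35),101)))
snap("wrist","w17.png")
snap("top","t17.png")
```

```text
t 23.18 p [ 527.4 -355.8  226.5] yawy -14.8 z [-0.     0.001 -1.   ] F [-0.9 -1.  -0.5] w 0.7 q [-0.77  0.2   1.57  0.    1.37 -0.51]
[-125.7    0.9]
[-125.5   -4.3]
[-110.5  -12.4]
[-135.2  -19.3]
[-142.5    6.2]
[-113.1   11.3]
```

View pics/w17.png

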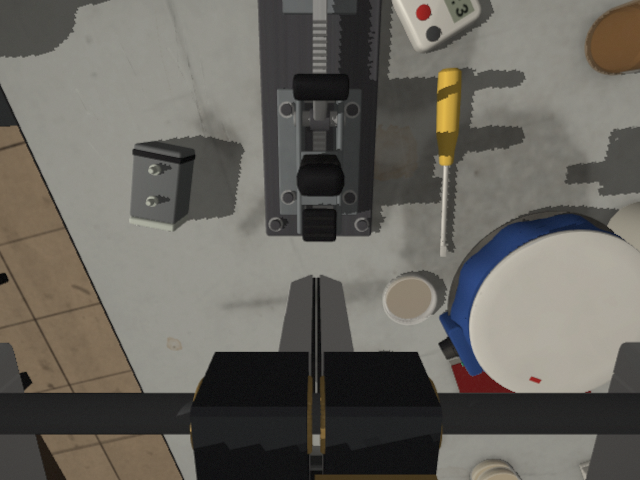

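Run:
```python
from h import *
c=dict(np.load("pics/w17.png.npz"))
for p in [(319.5,222),(319.5,207),(319.5,240),(303,215),(336,215)]: print(loc(ray(c,p,101)))
print(proj(c,[527.4,-355.8,226.5]))
```

```text
[-123.2   -0.6]
[-110.8   -0.6]
[-138.4   -0.7]
[-117.4   12.7]
[-117.3  -13.9]
[318.23113729 291.12118762]
```

>>> {"name": "send_rows", "arguments": {"steps": "0.001 -0.0003 -0.02 0 0 0;0 0 -0.03 0 0 0;0 0 -0.03 0 0 0;0 0 -0.025 0 0 0;0 0 -0.012 0 0 0;0 0 -0.004 0 0 0;0 0 0 0 0 0;0 0 0 0 0 0"}}

```text
time: 23.95
position: [529.3, -357.3, 107.7]
orientation: [0.001, 0.792, 0.61, 0.0]
contact_force: [-0.6, -0.7, 0.6]
gripper_width: 0.2
```

>>> {"name": "send_rows", "arguments": {"steps": "0 0 -0.003 0 0 0;0 0 -0.002 0 0 0;0 0 -0.002 0 0 0;0 0 0 0 0 0"}}

```text
time: 24.28
position: [529.0, -357.5, 99.8]
orientation: [0.001, 0.793, 0.61, 0.0]
contact_force: [0.9, -0.6, 1.7]
gripper_width: 0.4
```

>>> {"name": "send_rows", "arguments": {"steps": "0 0 -0.002 0 0 0;0 0 -0.002 0 0 0;0 0 0 0 0 0"}}

```text
time: 24.53
position: [528.8, -357.3, 95.2]
orientation: [0.001, 0.792, 0.61, 0.0]
contact_force: [1.0, -1.0, 3.3]
gripper_width: 0.3
```

>>> {"name": "send_rows", "arguments": {"steps": "0 0 -0.002 0 0 0;0 0 0 0 0 0"}}

```text
time: 24.7
position: [528.8, -357.4, 94.2]
orientation: [0.001, 0.792, 0.61, 0.0]
contact_force: [-0.2, -0.5, 6.0]
gripper_width: 0.6
```

At the stop (6 N). Hold there.

>>> {"name": "send_rows", "arguments": {"steps": "0 0 -0.001 0 0 0;0 0 0 0 0 0;0 0 0 0 0 0;0 0 0 0 0 0;0 0 0 0 0 0;0 0 0 0 0 0;0 0 0 0 0 0;0 0 0 0 0 0;0 0 0 0 0 0;0 0 0 0 0 0;0 0 0 0 0 0;0 0 0 0 0 0;0 0 0 0 0 0;0 0 0 0 0 0;0 0 0 0 0 0;0 0 0 0 0 0;0 0 0 0 0 0;0 0 0 0 0 0;0 0 0 0 0 0;0 0 0 0 0 0"}}

```text
time: 26.37
position: [528.9, -357.5, 94.0]
orientation: [0.001, 0.792, 0.61, -0.0]
contact_force: [-1.6, 0.7, 10.6]
gripper_width: 0.5
```

```bash
python3 -c "
from h import *
st();snap('top','t18.png')
im=cv2.imread('pics/t18.png');cv2.imwrite('pics/t18c.png',cv2.resize(im[185:385,185:435],None,fx=3,fy=3,interpolation=cv2.INTER_CUBIC))"
```

```text
t 26.37 p [ 528.9 -357.5   94. ] yawy -14.82 z [ 0.001 -0.001 -1.   ] F [-1.6  0.7 10.6] w 0.5 q [-0.77  0.33  1.66 -0.    1.14 -0.51]
```

View pics/t18c.png

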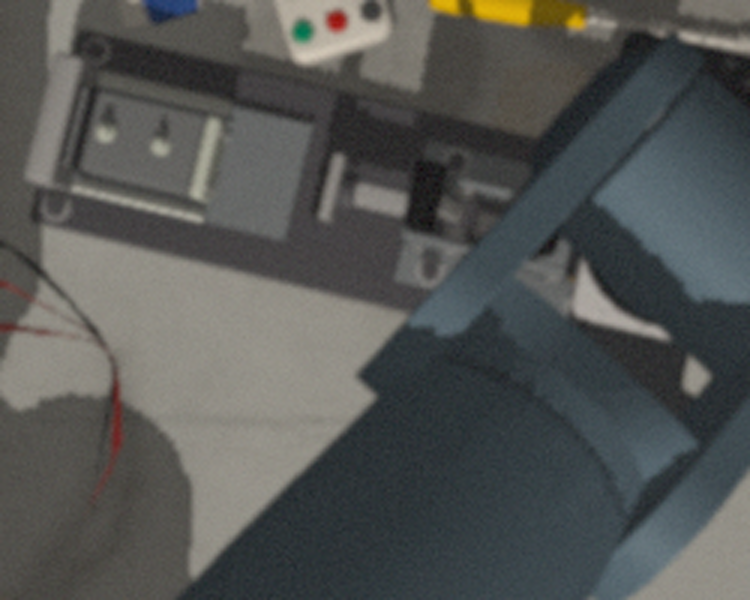

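>>> {"name": "send_rows", "arguments": {"steps": "0 0 0.01 0 0 0;0 0 0.03 0 0 0;0 0 0.03 0 0 0;0 0 0.03 0 0 0;0 0 0.03 0 0 0;0 0 0.01 0 0 0;0 0 0 0 0 0;0 0 0 0 0 0;0 0 0 0 0 0"}}

```text
time: 27.17
position: [527.3, -355.9, 228.8]
orientation: [-0.002, 0.792, 0.61, -0.0]
contact_force: [0.6, -0.3, 0.2]
gripper_width: 0.4
```

```bash
python3 -c "
from h import *
st();snap('top','t19.png');snap('scene','s19.png');snap('wrist','w19.png')
a=cv2.imread('pics/t19.png')[185:310,185:435];b=cv2.imread('pics/top0.png')[185:310,185:435]
cv2.imwrite('pics/t19c.png',cv2.resize(np.vstack([b,a]),None,fx=2.4,fy=2.4,interpolation=cv2.INTER_CUBIC))
im=cv2.imread('pics/s19.png');cv2.imwrite('pics/s19c.png',cv2.resize(im[150:350,220:400],None,fx=3,fy=3,interpolation=cv2.INTER_CUBIC))"
```

```text
t 27.17 p [ 527.3 -355.9  228.8] yawy -14.84 z [-0.004  0.003 -1.   ] F [ 0.6 -0.3  0.2] w 0.4 q [-0.77  0.2   1.57 -0.    1.38 -0.51]
```

View pics/t19c.png

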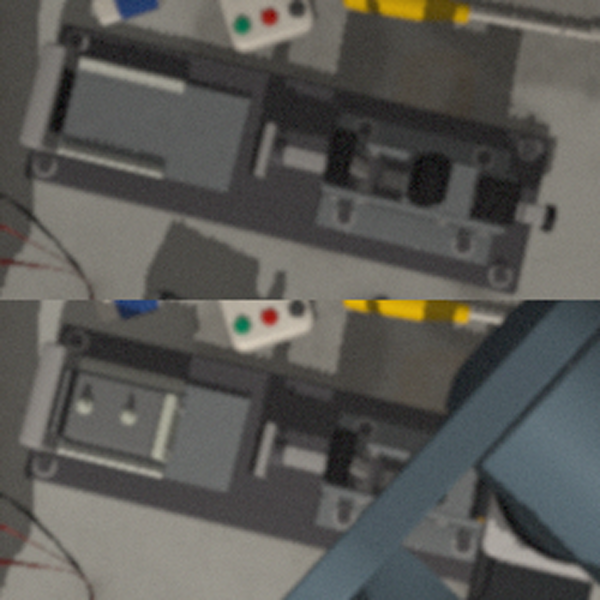

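View pics/s19c.png

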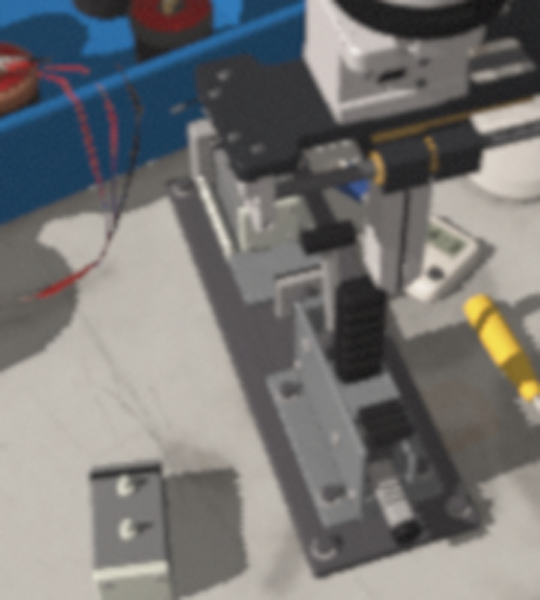

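```bash
python3 -c "
from h import *
print(manip.sign_off());st()"
```

```text
the job is handed in; nothing more can be done
None
the job is handed in; nothing more can be done
```

The cap is pressed home, the jaw has sprung back, and the cell lies free in the bed. I handed the job in at about 27 s of the 64 s allowed.

- **Placing:** I laid the open cell in the bed, cap towards the jaw. It lay about 9 mm short of the anvil, and the jaw pushed it along.
- **Pressing:** It took six trigger pulls. Free travel needed about 6 N at the crossbar and pressing the cap about 16–20 N. On the last pull the trigger went solid and I stopped at about 25 N, well under the 40 N limit. The camera put the jaw at about 57 mm, with the cap flush on the body.
- **Release:** I held the tab at its stop for about 1.7 s at up to 11 N, then lifted clear.

The last pictures show the cap flush and the jaw where it was at the start. The images and the pull count both put that at fully back. The done cell looks unmoved, and so do the parts of the timer, eraser and screwdriver in view. The arm hid part of the clamp and screwdriver in the last overhead view.

The one disagreement was in the camera views, by 1–3 mm on the clamp's centreline. I corrected for it before placing the cell.

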